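# Pack the cake tins into the carrier and spring the gate shut

## Robot

A 7-joint arm with a two-finger parallel gripper is mounted at the origin on the work surface. World frame = base frame: x ahead of the robot, y to its left, z up, the work surface at z = 0. Lengths are in m, angles in rad, forces in N, time in s.
With the tool pointing down it reaches from about 0.4 to 0.85 m from the base axis. Payload 10.4 kg.
Tool frame: the origin (TCP) lies midway between the tips of the shut fingers; the grasp point (between the pads) lies 19 mm behind it; z points along the fingers, y is the line along which they close (so a half turn about z gives the same grasp; the last joint's range is limited). The gripper opens to 87 mm and grips with 3 to 60 N. Pads are 19 mm wide; open, the fingers measure 117 mm over their backs; the gripper's body (75 mm by 190 mm) begins 51 mm behind the grasp point.
Start: joints at [-1.359, 0.332, -0.065, 1.46, 0.022, 1.35, -0.088], TCP at [0.145, 0.608, 0.223] pointing down, gripper open.
Joint ranges: [-2.6, 2.6], [-0.5, 2.12], [-1.47, 1.34], [0.16, 2.42], [-1.27, 4.41], [0.06, 2.06], [-2.6, 2.6]. Speed limits (rad/s): [2.22, 2.22, 2.79, 2.79, 3.14, 3.14, 3.14].

## Interface

Orientations are given as a unit quaternion [x, y, z, w].
In Python, from bench import r gives the robot as it stands.
- The arm moves only by the tool arm_command, never from a script. Its argument "moves" is one flat list of numbers, 4 for each row, row after row: the shift along the tool's x, y, z in cm, then the turn about the tool's z in degrees. A call has 1 to 12 rows; each row shifts and turns the commanded pose from where the row before left it, along the tool's axes as they then stand; what a row does not reach is not made up. A row lasts 1/12 s, in which the tool goes at most 41.7 mm and 7.16 degrees, less where a joint would pass 70% of its speed; a pose out of reach is approached as far as the arm can. A call with a gripper value outside its range is refused whole. "fingers" is the opening in per cent of the stroke, from 0 (shut) to 100 (fully open), set as the call begins (left out, the last holds). The fingers move at their own pace and stop on an object; "squeeze" is the grip in N (left out, the last holds). Time passes only in rows, so rows that do not move let the fingers close. It gives the time, the measured TCP pose, the force, the opening and the grip force at its end, in the units of the state.
- r.read_state(): the state, without advancing time (a new reading comes with each control period).
- r.camera(name): name is "side" or "top" or "wrist"; returns the picture (420x560x3 uint8, red, green, blue); there is no depth.
- r.camera_info(name): a dict with "fx", "fy", "cx", "cy" (pixels), "origin" and "attitude" of the camera in the world. Camera axes: x right, y up, looking along -z (the intrinsics and any distortion apply to the point x, -y, -z); pixel columns grow to the right and rows downward; lengths in m; the calibration is good to about 2 mm. A picture is of the moment at which its call begins: read the wrist's pose just before it. camera_info takes no time and is no camera call; for the wrist camera it gives the pose at the moment of the call.
- r.close_job(): hands the job in; it is judged then, once.
The state is a dict: "time": time; "joint_positions": joint angles; "joint_vel": joint speeds; "joint_torque": joint torques, N m; "ee_pos": TCP position; "eef_rot": TCP orientation; "ft_force": force on the tool from outside, world axes, zero at the start; "torque": the same for the moment, N m; "width": finger opening in m; "grip_force": force on a finger pad.
Only numpy, scipy, OpenCV 4.12 (cv2) and the standard library are available. Lean on these libraries where they do the work, as an engineer would, in place of code of your own. Each camera call takes 0.05 s, during which the arm holds its last target. There are 200 camera calls.

## Task

Swing the carrier's gate wide open and pack all the lidded loaf tins into the carrier in one row, upright and side by side: the first slid home into the far left corner (seen from the robot), each next one slid home against the back wall and snug against the one before. Then swing the gate fully shut, hook the spring into the hole in the gate's ear and stretch it until its eye drops right down over the post on the front flange, so that it holds the gate shut. Leave the jar, the spatula and the plastic box where they are.

Things in the scene. Friction and masses are not known exactly. Their poses are not given: they have to be found in the camera images.
- tin1: lidded aluminium mini loaf tin, closed, a flat-sided block 84 mm long (its x), 50 mm wide (its y) and 40 mm high, about 0.2 kg; all tins are alike. Three or four are there, an absent one reads None. Starts standing on the table to the right. Origin: centre of the underside
- tin2: another such tin, exactly like tin1, or absent (None)
- tin3: another such tin, exactly like tin1, or absent (None)
- tin4: another such tin, exactly like tin1, or absent (None)
- carrier: the carrier: a fixed open-topped tray of folded aluminium sheet on rubber feet, for one row of up to four tins side by side. Inside 98 mm front to back (x) and 234 mm long (y); inner floor 30 mm above the table. Origin: on the table under the middle of that floor; x to the back, y to the left. A handle sticks 26 mm out of the left end wall, outside
- corner (a point): the carrier's inner far-left corner, at floor level; axes as the carrier's. The floor runs from here 98 mm towards -x and 237 mm towards -y. Back wall (x = 0) and left end wall (y = 0) stand 32 mm above the floor, the front rail (x = -98 mm) only 12 mm. The right end is open until the gate shuts it. Outside the front rail runs a flat flange, 58 mm wide, top 42 mm above the table
- gate (a joint): swing gate of the carrier's right end (rad): 0 shut, ajar (0.1 to 0.5) at the start, 1.8 widest; upright hinge at the back right corner, the free end swings out to the right; stiff (0.06 N m), stays where it is left. Panel 6 mm thick, 26 to 62 mm above the table, 6 to 102 mm from the hinge axis; a thin arm goes on to 122 mm; a flat ear with the hole from 114 to 154 mm
- gate_hinge (a point): a point on the gate's hinge axis, 44 mm above the table; turns with the gate: its -x points along the gate to the free end, its -y out of the gate's outer face (the gate's middle plane is y = 0)
- gate_hole (a point): centre of the upper mouth of the 13 mm round hole in the gate's ear (a level plate 40 x 36 mm, 4 mm thick, its top 42 mm above the table, free below), 134 mm from the hinge axis
- post_top (a point): centre of the top of the upright post on the carrier's flange: shank 10 mm diameter, head 15 mm diameter and 4 mm thick, top 15 mm above the flange. With the gate shut it stands 168 mm from gate_hole, straight to the left along the front of the carrier
- spring: steel tension spring, 145 mm long, 0.13 kg, lying on the table at the left, propped on its hook tip (hook end higher, about 5 degrees). Origin: centre of the underside of the hook fitting, a block 26 mm long (x), 16 wide (y), 14 high. x runs along the spring to the eye, z up
- spring_hook (a point): lowest point of the hook's tip. The hook is a 6 mm rod, 23 mm from the spring's origin towards -x, bent straight down to 12 mm below the fitting's underside
- eye_fitting (a point): centre of the eye fitting, a like block 26 x 16 x 14 mm, 76 mm from the origin along +x when the spring is slack
- spring_eye (a point): centre of the round wire eye (22 mm inside diameter, 5 mm wire, lying flat, level with the underside of the fittings), 27 mm beyond eye_fitting; 126 mm from the hook when slack
- stretch (a joint): how far the spring is stretched (m): 0 slack, at most 0.075; pulls with 2.2 N + 220 N/m
- jar: amber glass jar, 60 mm diameter, 85 mm high, bystander
- knife: spatula lying on the table beyond the work, bystander
- snackbox: clear open plastic box 110 x 160 x 50 mm, bystander
Mind the look-alikes: they are no part of the job. What is shaped like the spring but green is not meant.

How it is judged:
By the outcome, as a careful person would: the job done as asked, in the order asked, and still so for the second after the job is handed in, with the robot touching nothing.
Of tin1, tin2, tin3, tin4 only 3 to 4 are there at a start; the rules pass over those that are not, and their reading is None.
At some moment in a run one of tin1, tin2, tin3, tin4 may be knocked a few centimetres aside while the robot is not near it.
It also fails if it takes over 210 s, if anything falls off the work surface, if the arm or the gripper's body presses on something with over 40 N, if the wrist force passes 120 N, or if a joint passes its speed limit or range.

## Working session

There is one attempt and no reset: what is moved stays moved. The work goes in short steps, Python scripts to look and compute and a tool call to move; the robot and the scene stay as the last step left them, time stands still between calls to the robot, and variables do not carry over. Pictures are saved under pics/ and viewed, at most 14 in all, crops included, and the job is handed in when it is done.

Besides the shell and the picture viewer there is one more tool, called after "Request:" as name(argument=value, ...), one argument or row to a line, values as JSON. arm_command: Moves the arm, as the interface text tells. Its arguments: {"type":"object","properties":{"moves":{"type":"array"},"fingers":{"type":"number"},"squeeze":{"type":"number"}},"required":["moves"]}

```bash
ls; mkdir -p pics; python3 - <<'E'
from bench import r
import cv2
s=r.read_state();print(s)
for n in("top","side"):
    print(n,r.camera_info(n))
    cv2.imwrite(f"pics/{n}0.png",r.camera(n)[:,:,::-1])
print(r.camera_info("wrist"))
E
```

```text
pics
{'time': 0.0, 'joint_positions': array([-1.35861164,  0.33288364, -0.06467076,  1.46092487,  0.02160807,
        1.34989244, -0.0884768 ]), 'joint_vel': array([ 3.76299958e-04, -4.21464831e-04, -7.38116405e-04, -4.89135216e-05,
        8.23847784e-04,  9.94005120e-04, -2.52446221e-03]), 'joint_torque': array([-2.01677867e-04, -6.23255610e+01,  2.45528296e-02, -3.89894271e+01,
       -6.13609655e-02,  3.96267185e-02,  1.36957065e-04]), 'ee_pos': array([0.14533313, 0.60747933, 0.22175437]), 'eef_rot': array([ 1.17113946e-01,  9.93118233e-01, -7.05151996e-04, -4.19403081e-05]), 'ft_force': array([-1.20109992, -0.24270644,  0.71818503]), 'torque': array([-0.04749566, -0.00935171, -0.00727351]), 'grip_force': 0.0, 'width': 0.08707796141406567}
top {'fx': 393.55889429336236, 'fy': 393.55889429336236, 'cx': 271.19701439537914, 'cy': 209.31248263624266, 'origin': array([0.37360071, 0.05953276, 1.11822537]), 'attitude': array([ 0.04838088, -0.04757706, -0.70057385,  0.71034639])}
side {'fx': 522.5089095185923, 'fy': 522.5089095185923, 'cx': 279.8841800387197, 'cy': 219.92648339739316, 'origin': array([ 0.39505974, -0.87237072,  1.03684483]), 'attitude': array([ 0.37816756, -0.02336309, -0.07341538,  0.92252569])}
{'fx': 350.82078346973736, 'fy': 350.82078346973736, 'cx': 282.57647800820547, 'cy': 211.2964750635626, 'origin': array([0.06593136, 0.62599293, 0.38390537]), 'attitude': array([-0.11830736, -0.09172699,  0.6131932 ,  0.77561822])}
```

View pics/top0.png

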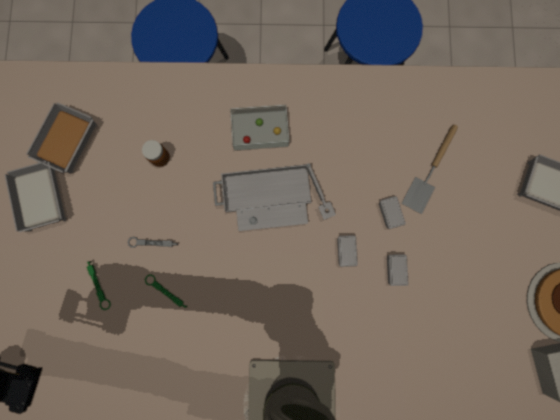

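View pics/side0.png

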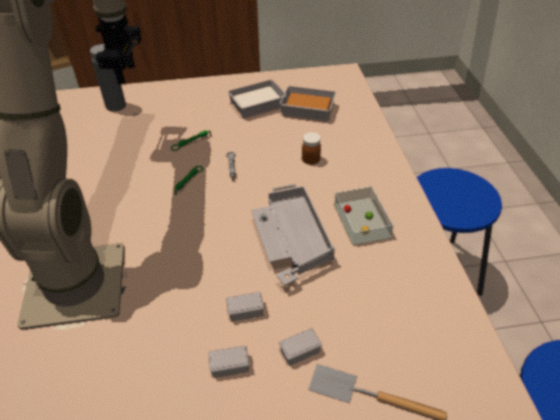

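Top view: three tins at about (347,250), (392,212) and (398,269), with no fourth visible. The carrier is at (267,195) and the gate ear at (326,211). There are three spring-shaped things: grey at (153,242), green at (98,286) and green at (165,291). The grey one fits the description. I'll confirm that in an enlarged crop.

```bash
cat > h.py <<'E'
from bench import r
import numpy as np, cv2
from scipy.spatial.transform import Rotation as R
def ray(info,u,v):
    d=np.array([(u-info['cx'])/info['fx'],-(v-info['cy'])/info['fy'],-1.])
    return info['origin'],R.from_quat(info['attitude']).as_matrix()@d
def pix(info,u,v,z):
    o,d=ray(info,u,v); return o+d*(z-o[2])/d[2]
def proj(info,P):
    c=(np.atleast_2d(P)-info['origin'])@R.from_quat(info['attitude']).as_matrix()
    return np.c_[info['cx']+info['fx']*c[:,0]/-c[:,2], info['cy']-info['fy']*c[:,1]/-c[:,2]]
def tool():
    s=r.read_state(); return s['ee_pos'],R.from_quat(s['eef_rot']).as_matrix()
def yaw():   # angle of tool y axis in world, deg
    p,M=tool(); return np.degrees(np.arctan2(M[1,1],M[0,1]))
def delta(target,ydeg=None):  # tool shift cm to target TCP, turn deg (tool z) to make tool y point at world angle ydeg (mod 180)
    p,M=tool(); d=M.T@(np.array(target)-p)*100
    t=0 if ydeg is None else -((ydeg-yaw()+90)%180-90)
    return np.round(d,2),round(t,2)
E
python3 - <<'E'
from h import *
im=cv2.imread("pics/top0.png")[140:320,80:425]
cv2.imwrite("pics/c1.png",cv2.resize(im,None,fx=2.3,fy=2.3,interpolation=cv2.INTER_CUBIC))
t=r.camera_info("top")
for n,u,v,z in [("tinA",347,250,.02),("tinB",392,212,.02),("tinC",398,269,.02),("spring",153,242,.01),("post",253,220,.057),("ear",326,211,.042),("hinge",310,167,.062),("jar",152,148,.08)]: print(n,pix(t,u,v,z).round(3))
E
```

```text
tinA [ 0.413 -0.15   0.02 ]
tinB [ 0.521 -0.278  0.02 ]
tinC [ 0.362 -0.29   0.02 ]
spring [0.428 0.393 0.01 ]
post [0.489 0.111 0.057]
ear [ 0.518 -0.089  0.042]
hinge [ 0.637 -0.043  0.062]
jar [0.679 0.388 0.08 ]
```

View pics/c1.png

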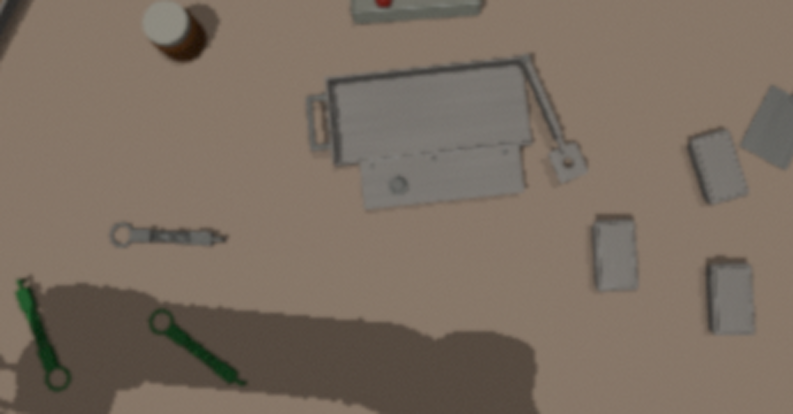

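The crop shows a bare steel spring at crop (165,236), with its eye at (122,235) and its hook at (225,238). The other two are plainly green. So the grey one is meant.

```bash
python3 - <<'E'
from h import *
t=r.camera_info("top")
a=pix(t,330/2.3+80,80/2.3+140,.062);b=pix(t,530/2.3+80,60/2.3+140,.062)
print(a,b,np.degrees(np.arctan2(*(a-b)[[1,0]])))
w=r.camera_info("wrist");print(ray(w,w['cx'],w['cy'])[1],pix(w,280,210,.04)-tool()[0])
print(yaw(),delta([.50,.03,.32],88))
E
```

```text
[0.61165212 0.19388242 0.062     ] [ 0.63937689 -0.04448636  0.062     ] 96.63428802362532
[ 0.28738078 -0.07102995 -0.95517906] [ 0.02213317 -0.00933559 -0.18185913]
76.55161845108773 (array([-47.93, -47.93,  -9.75]), np.float64(-11.45))
```

Request:
arm_command(
  moves=[-2.4, -2.4, -0.5, 0, -2.4, -2.4, -0.5, 0, -2.4, -2.4, -0.5, 0, -2.4, -2.4, -0.5, 0, -2.4, -2.4, -0.5, 0, -2.4, -2.4, -0.5, 0, -2.4, -2.4, -0.5, 0, -2.4, -2.4, -0.5, 0, -2.4, -2.4, -0.5, 0, -2.4, -2.4, -0.5, 0],
  fingers=0,
)

```text
time: 0.93
ee_pos: [0.3234, 0.3169, 0.2726]
eef_rot: [0.117, 0.993, -0.0, -0.0]
ft_force: [0.6, 0.5, 0.7]
width: 0.0282
grip_force: 0.0
```

Request:
arm_command(
  moves=[-2.4, -2.4, -0.5, 0, -2.4, -2.4, -0.5, 0, -2.4, -2.4, -0.5, 0, -2.4, -2.4, -0.5, 0, -2.4, -2.4, -0.5, 0, -2.4, -2.4, -0.5, 0, -2.4, -2.4, -0.5, 0, -2.4, -2.4, -0.5, 0, -2.4, -2.4, -0.5, 0, -2.4, -2.4, -0.5, 0],
)

```text
time: 1.77
ee_pos: [0.501, 0.0277, 0.3227]
eef_rot: [0.117, 0.993, 0.0, 0.0]
ft_force: [0.9, 0.2, -0.7]
width: 0.0004
grip_force: 0.0
```

Request:
arm_command(
  moves=[0, 0, 0, -5, 0, 0, 0, -5, 0, 0, 0, -5, 0, 0, 0, -5, 0, 0, 0, 0, 0, 0, 0, 0],
)

```text
time: 2.27
ee_pos: [0.5004, 0.0294, 0.3223]
eef_rot: [-0.056, 0.998, 0.0, -0.0]
ft_force: [0.3, -1.0, -0.1]
width: 0.0004
grip_force: 0.0
```

```bash
python3 - <<'E'
from h import *
import pickle
w=r.camera_info("wrist");im=r.camera("wrist")[:,:,::-1]
pickle.dump(w,open("w1.pkl","wb"));cv2.imwrite("pics/w1.png",im)
print(tool()[0],yaw())
E
```

```text
[0.50044666 0.02938001 0.32237441] 96.3711867841325
```

View pics/w1.png

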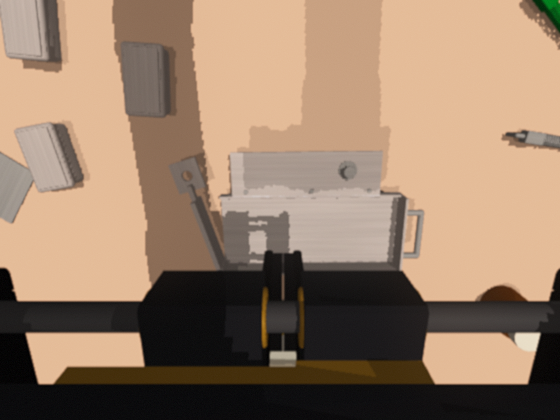

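The wrist view has the robot at the top. Post (347,170), gate hole (187,176), near flange corners (231,153) and (381,151), tins at (145,79), (48,157) and (28,25), spring hook (515,136).

```bash
python3 - <<'E'
from h import *
import pickle
w=pickle.load(open("w1.pkl","rb"));t=r.camera_info("top")
def wp(u,v,z): return pix(w,u,v,z)
def tp(u,v,z): return pix(t,u/2.3+80,v/2.3+140,z)
post=wp(347,169,.057);hole=wp(187,175,.042)
f1=wp(231,153,.042);f2=wp(381,151,.042);rl=wp(405,193,.062);rr=wp(220,196,.042)
for n,p in dict(post=post,hole=hole,f1=f1,f2=f2,rail_l=rl,rail_r=rr).items(): print(n,p.round(4))
print("top post",tp(399,184,.057),"hole",tp(569,162,.042),"f1",tp(525,190,.042),"f2",tp(365,209,.042),"backL",tp(330,80,.062),"backR",tp(528,59,.062),"frontR",tp(531,143,.042))
d=f2-f1;yw=np.degrees(np.arctan2(-d[0],d[1]));print("yaw",yw,"flange len",np.hypot(*d[:2]))
# tins, wrist, top corners z=.04
E
```

```text
post [0.4875 0.1064 0.057 ]
hole [ 0.5207 -0.0926  0.042 ]
f1 [ 0.4864 -0.0386  0.042 ]
f2 [0.4626 0.148  0.042 ]
rail_l [0.5082 0.1818 0.062 ]
rail_r [ 0.5437 -0.049   0.042 ]
top post [0.48869523 0.10938632 0.057     ] hole [ 0.51967617 -0.0932774   0.042     ] f1 [ 0.48520024 -0.04054289  0.042     ] f2 [0.45982341 0.1499875  0.042     ] backL [0.61165212 0.19388242 0.062     ] backR [ 0.64056928 -0.04209456  0.062     ] frontR [ 0.54210728 -0.04769647  0.042     ]
yaw 7.2498739052949075 flange len 0.18809440794309176
```

```bash
cat >> h.py <<'E'
YAW=np.radians(7.1); CORNER=np.array([.6085,.1935]); 
def cw(x,y,z=None): # carrier-axes point rel. to corner (m) -> world
    c,s=np.cos(YAW),np.sin(YAW); p=CORNER+np.array([c*x-s*y,s*x+c*y]); return p if z is None else np.r_[p,z]
def wc(p): c,s=np.cos(YAW),np.sin(YAW); d=np.array(p[:2])-CORNER; return np.array([c*d[0]+s*d[1],-s*d[0]+c*d[1]])
HINGE=(.004,-.240)
E
python3 - <<'E'
from h import *
hx,hy=HINGE
print(wc([.520,-.093]),wc([.488,.108]),r.read_state()['joint_positions'][6])
pts=[(-.071,-.205)]
for th in np.linspace(.1,1.73,13):
    g=np.array([-np.cos(th),-np.sin(th)]);n=np.array([np.sin(th),-np.cos(th)])
    c=.075*g+n*(-.003-.0095*abs(np.sin(th))-.015*abs(np.cos(th)))
    pts.append(np.array([hx,hy])+c)
pts=np.array(pts)
print(delta(cw(*pts[0],.045),97.1))
d=np.diff(pts,axis=0)*100
print(np.c_[-d[:,0],d[:,1]].round(2))
E
```

```text
[-0.1232332  -0.27336437] [-0.13014392 -0.0699504 ] 1.5376335167618171
(array([-5.73, -5.48, 27.74]), np.float64(-0.73))
[[ 0.15 -2.37]
 [ 0.1  -0.96]
 [-0.03 -0.99]
 [-0.17 -1.01]
 [-0.32 -1.01]
 [-0.48 -0.98]
 [-0.63 -0.92]
 [-0.78 -0.84]
 [-0.92 -0.72]
 [-1.04 -0.58]
 [-1.14 -0.41]
 [-1.14 -0.23]
 [-0.84 -0.11]]
```

Request:
arm_command(
  moves=[-1.45, -1.35, 2.5, -0.7, -1.45, -1.35, 2.5, 0, -1.4, -1.4, 2.5, 0, -1.4, -1.4, 2.5, 0, 0, 0, 3, 0, 0, 0, 3.5, 0, 0, 0, 3.5, 0, 0, 0, 3.5, 0, 0, 0, 2.5, 0, 0, 0, 1.7, 0, 0, 0, 0, 0],
  fingers=0,
)

```text
time: 3.23
ee_pos: [0.5613, -0.0181, 0.0419]
eef_rot: [-0.062, 0.998, -0.0, -0.003]
ft_force: [-1.1, -0.4, 0.2]
width: -0.0
grip_force: 0.0
```

Request:
arm_command(
  moves=[0.15, -1.2, 0, 0, 0, -1.2, 0, 0, 0.1, -0.95, 0, 0, 0, -1, 0, 0, -0.15, -1, 0, 0, -0.3, -1, 0, 0, -0.5, -1, 0, 0, -0.65, -0.9, 0, 0, -0.8, -0.85, 0, 0],
)

```text
time: 3.98
ee_pos: [0.5973, -0.1067, 0.0455]
eef_rot: [-0.063, 0.998, 0.0, -0.0]
ft_force: [-0.6, 0.5, -0.6]
width: 0.0001
grip_force: 0.5
```

Request:
arm_command(
  moves=[-0.9, -0.7, 0, 0, -1.05, -0.6, 0, 0, -1.15, -0.4, 0, 0, -1.15, -0.25, 0, 0, -0.85, -0.1, 0, 0, 0, 0, 0, 0],
)

```text
time: 4.48
ee_pos: [0.6515, -0.1201, 0.0451]
eef_rot: [-0.064, 0.998, -0.0, 0.0]
ft_force: [-0.8, 0.3, -0.1]
width: 0.0007
grip_force: 0.0
```

```bash
python3 - <<'E'
from h import *
p=tool()[0];print(p,wc(p))
im=r.camera("top")[:,:,::-1]
cv2.imwrite("pics/top1.png",cv2.resize(im[130:300,180:430],None,fx=3,fy=3,interpolation=cv2.INTER_CUBIC))
E
```

```text
[ 0.65148045 -0.12012979  0.04506887] [ 0.00388577 -0.3165373 ]
```

View pics/top1.png

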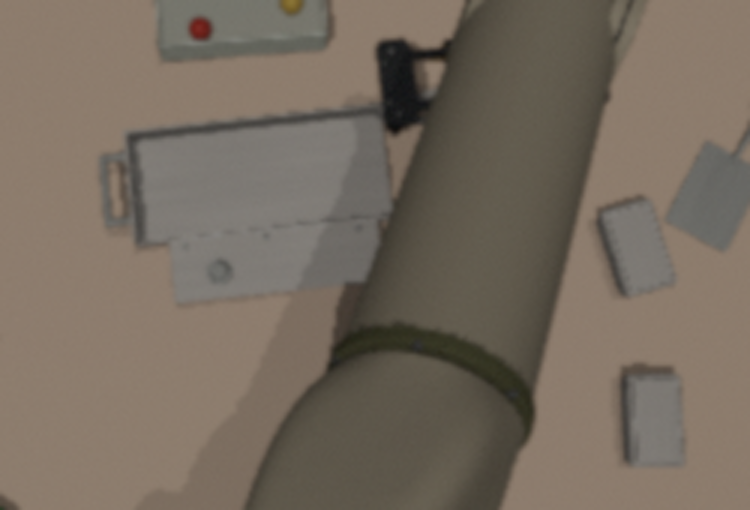

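```bash
cat >> h.py <<'E'
from scipy.optimize import minimize
def box(x,y,a,L=.084,W=.050,H=.040,z0=0.):
    c,s=np.cos(a),np.sin(a)
    return np.array([[x+c*i*L/2-s*j*W/2,y+s*i*L/2+c*j*W/2,z0+k*H] for i in(-1,1) for j in(-1,1) for k in(0,1)])
def greymask(im,smax=45): # im BGR
    hsv=cv2.cvtColor(cv2.GaussianBlur(im,(3,3),0),cv2.COLOR_BGR2HSV)
    m=((hsv[...,1]<smax)&(hsv[...,2]>45)).astype(np.uint8)
    return cv2.morphologyEx(m,cv2.MORPH_OPEN,np.ones((3,3)))
def fit_tin(info,mask,x,y,z0=0.):
    S=4
    def comp(x,y):
        u,v=proj(info,[x,y,z0+.04])[0]
        n,lab,st,ce=cv2.connectedComponentsWithStats(mask)
        k=min((i for i in range(1,n) if st[i,4]>200),key=lambda i:np.hypot(*(ce[i]-[u,v])))
        return lab==k,ce[k]
    m,ce=comp(x,y)
    def f(p):
        h=cv2.convexHull(np.round(proj(info,box(*p,z0=z0))*8).astype(np.int32))
        a=np.zeros(m.shape,np.uint8);cv2.fillConvexPoly(a,h,1,shift=3)
        return 1-(m&(a>0)).sum()/max(1,(m|(a>0)).sum())
    x,y=pix(info,*ce,z0+.03)[:2]
    best=min((minimize(f,[x,y,a],method='Nelder-Mead',options=dict(initial_simplex=np.array([[x,y,a],[x+.01,y,a],[x,y+.01,a],[x,y,a+.2]]),xatol=1e-4)) for a in np.radians([-60,-30,0,30,60,90])),key=lambda q:q.fun)
    return best.x,1-best.fun
E
python3 - <<'E'
from h import *
print(delta(tool()[0]*[1,1,0]+[0,0,.15]),delta([.48,-.22,.32],97.1))
E
```

```text
(array([ 0.00e+00, -1.00e-02, -1.05e+01]), 0) (array([ 18.19,  -7.76, -27.49]), np.float64(0.16))
```

Request:
arm_command(
  moves=[0.5, 0, -2.5, 0, 0, 0, -4, 0, 0, 0, -4, 0, 2.2, -1, -2.1, 0, 2.2, -1, -2.1, 0, 2.2, -1, -2.1, 0, 2.2, -1, -2.1, 0, 2.2, -1, -2.1, 0, 2.2, -1, -2.1, 0, 2.2, -1, -2.1, 0, 2.2, -1, -2.1, 0, 0, 0, 0, 0],
  fingers=100,
)

```text
time: 5.53
ee_pos: [0.4776, -0.2269, 0.3229]
eef_rot: [-0.06, 0.998, -0.0, 0.003]
ft_force: [-0.1, -0.6, 0.8]
width: 0.0728
grip_force: 0.0
```

Request:
arm_command(
  moves=[0, 0, 0, 0, 0, 0, 0, 0],
)

```text
time: 5.7
ee_pos: [0.4805, -0.2213, 0.318]
eef_rot: [-0.063, 0.998, 0.0, 0.0]
ft_force: [0.2, 1.0, -0.1]
width: 0.083
grip_force: 0.0
```

```bash
python3 - <<'E'
from h import *
w=r.camera_info("wrist");im=r.camera("wrist")[:,:,::-1].copy()
m=greymask(im)
for x,y in [(.413,-.15),(.521,-.278),(.362,-.29)]:
    q,iou=fit_tin(w,m,x,y); print(q[:2].round(4),np.degrees(q[2]).round(1),round(iou,3))
    h=cv2.convexHull(np.round(proj(w,box(*q))).astype(np.int32));cv2.polylines(im,[h],True,(0,0,255))
print(tool()[0],yaw())
cv2.imwrite("pics/w2.png",im)
E
```

```text
[ 0.4145 -0.1506] 189.0 0.748
[ 0.5667 -0.3549] -23.4 0.778
[ 0.3644 -0.2872] 184.3 0.768
[ 0.4806467  -0.22093386  0.31756112] 97.31936110788905
```

View pics/w2.png

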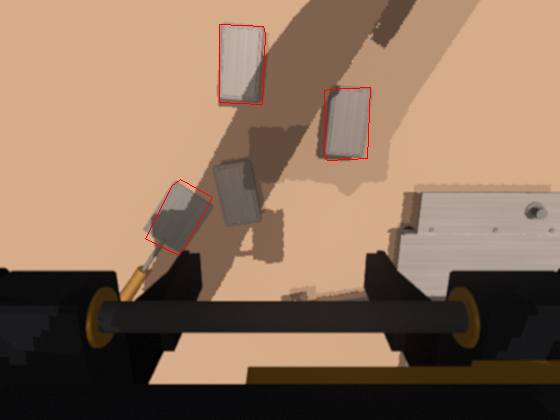

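Three tins: (242,65), (347,122) and (238,192, in shadow). The fit for B locked onto the spatula at (178,217). The gate lies open at the bottom, with its ear near (292,297). I'll fix the mask threshold.

```bash
python3 - <<'E'
from h import *
w=r.camera_info("wrist");im=r.camera("wrist")[:,:,::-1].copy()
hs=cv2.cvtColor(im,cv2.COLOR_BGR2HSV)
for u,v in [(238,192),(240,60),(347,122),(230,45),(328,125),(300,190),(265,140)]: print(hs[v-1:v+2,u-1:u+2].mean((0,1)).round(0))
print(pix(w,292,297,.042),wc(pix(w,292,297,.042)))
for sm in (55,70):
  m=greymask(im,sm)
  for x,y in [(.413,-.15),(.52,-.277),(.362,-.29)]:
    q,iou=fit_tin(w,m,x,y); print(sm,q[:2].round(4),np.degrees(q[2]).round(1),round(iou,3))
E
```

```text
[ 12.  45. 107.]
[ 12.  38. 190.]
[ 12.  40. 155.]
[ 12.  37. 188.]
[ 12.  43. 117.]
[ 13.  89. 212.]
[12. 97. 95.]
[ 0.65742461 -0.18557162  0.042     ] [ 0.00169564 -0.38221203]
55 [ 0.4138 -0.1513] 5.2 0.818
55 [ 0.5247 -0.2765] 9.8 0.771
55 [ 0.3634 -0.287 ] 4.3 0.85
70 [ 0.412  -0.1499] 7.9 0.867
70 [ 0.523  -0.2766] 12.9 0.827
70 [ 0.3632 -0.2881] 4.4 0.894
```

```bash
python3 - <<'E'
from h import *
print(delta([.4125,-.150,.012],97.1), delta(cw(-.050,-.049,.2),97.1), delta([.4125,-.15,.2],97.1))
E
```

```text
(array([ 5.81,  7.88, 30.55]), np.float64(0.23)) (array([-12.97,  34.58,  11.73]), np.float64(0.23)) (array([ 5.84,  7.89, 11.75]), np.float64(0.23))
```

Request:
arm_command(
  moves=[1.5, 2, 2.5, 0.2, 1.5, 2, 2.5, 0, 1.4, 1.95, 2.5, 0, 1.4, 1.95, 2.5, 0, 0, 0, 4, 0, 0, 0, 4, 0, 0, 0, 4, 0, 0, 0, 4, 0, 0, 0, 3, 0, 0, 0, 1.55, 0, 0, 0, 0, 0, 0, 0, 0, 0],
  fingers=100,
)

```text
time: 6.8
ee_pos: [0.4123, -0.1506, 0.0123]
eef_rot: [-0.062, 0.998, -0.0, -0.002]
ft_force: [0.3, 0.6, 0.3]
width: 0.0872
grip_force: 0.0
```

Request:
arm_command(
  moves=[0, 0, 0, 0, 0, 0, 0, 0, 0, 0, 0, 0, 0, 0, 0, 0, 0, 0, 0, 0, 0, 0, 0, 0],
  fingers=0,
  squeeze=25,
)

```text
time: 7.3
ee_pos: [0.4133, -0.1505, 0.0133]
eef_rot: [-0.061, 0.998, 0.0, 0.0]
ft_force: [0.3, 0.3, -1.0]
width: 0.055
grip_force: 0.0
```

Request:
arm_command(
  moves=[0, 0, 0, 0, 0, 0, -2, 0, 0, 0, -3.5, 0, 0, 0, -3.5, 0, 0, 0, -2.5, 0, 0, 0, 0, 0],
)

```text
time: 7.8
ee_pos: [0.4156, -0.1513, 0.1324]
eef_rot: [-0.061, 0.998, 0.0, 0.004]
ft_force: [1.9, -0.8, -2.7]
width: 0.0506
grip_force: 24.5
```

```bash
python3 - <<'E'
from h import *
s=r.read_state();print(s['width'],s['grip_force'],tool()[0],delta(cw(-.050,-.049,.13),97.1))
cv2.imwrite("pics/x.png",r.camera("wrist")[:,:,::-1])
E
```

```text
0.05062446931836325 24.45630943577271 [ 0.41555455 -0.15127575  0.13235295] (array([-18.37,  26.96,   0.36]), np.float64(-0.08))
```

Request:
arm_command(
  moves=[-1.8, 2.7, 0, 0, -1.8, 2.7, 0, 0, -1.8, 2.7, 0, 0, -1.8, 2.7, 0, 0, -1.8, 2.7, 0, 0, -1.9, 2.7, 0, 0, -1.9, 2.7, 0, 0, -1.9, 2.7, 0, 0, -1.9, 2.7, 0, 0, -1.8, 2.7, 0, 0, 0, 0, 0, 0, 0, 0, 0, 0],
)

```text
time: 8.85
ee_pos: [0.5617, 0.1415, 0.1253]
eef_rot: [-0.063, 0.998, -0.001, -0.002]
ft_force: [-1.5, -1.0, -2.6]
width: 0.0507
grip_force: 24.5
```

Request:
arm_command(
  moves=[0, 0, 1.5, 0, 0, 0, 2.5, 0, 0, 0, 2, 0, 0, 0, 1.5, 0, 0, 0, 0.7, 0, 0, 0, 0.4, 0, 0, 0, 0, 0],
)

```text
time: 9.43
ee_pos: [0.5637, 0.1384, 0.0432]
eef_rot: [-0.06, 0.998, 0.0, 0.001]
ft_force: [-1.3, -0.9, 14.2]
width: 0.0499
grip_force: 25.0
```

```bash
python3 - <<'E'
from h import *
s=r.read_state();print(s['width'],s['ft_force'],tool()[0],wc(tool()[0]),delta(cw(-.042,-.049,.042)))
cv2.imwrite("pics/s1.png",cv2.resize(r.camera("side")[150:330,200:420,::-1],None,fx=3,fy=3,interpolation=cv2.INTER_CUBIC))
E
```

```text
0.04993659422127756 [-1.31696797 -0.94333749 14.20787494] [0.5637303  0.13844321 0.04322162] [-0.0512315  -0.04910101] (array([-0.92,  0.01,  0.12]), 0)
```

View pics/s1.png

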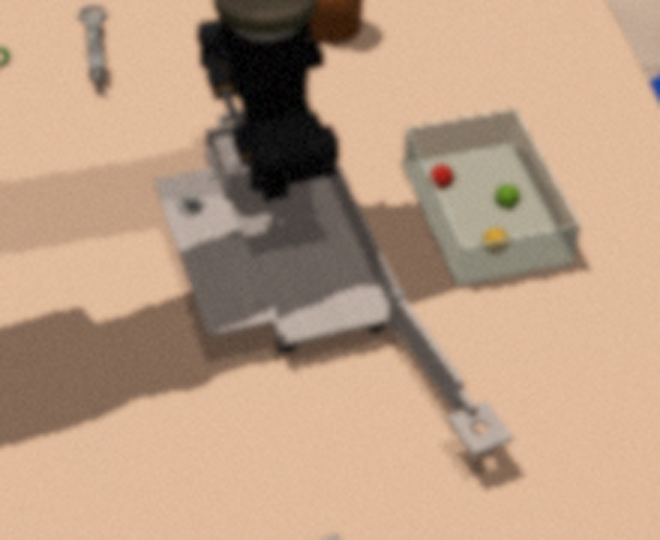

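The gate is wide open, with its ear at crop (480,428), and the tin stands on the floor. Next I slide it to the back wall.

Request:
arm_command(
  moves=[0, 0, -0.1, 0, -0.3, 0, 0, 0, -0.3, 0, 0, 0, -0.3, 0, 0, 0, -0.2, 0, 0, 0, 0, 0, 0, 0],
)

```text
time: 9.98
ee_pos: [0.5726, 0.14, 0.0427]
eef_rot: [-0.061, 0.998, -0.0, -0.001]
ft_force: [-5.5, 0.2, 9.3]
width: 0.05
grip_force: 25.0
```

```bash
python3 - <<'E'
from h import *
s=r.read_state();print(s['width'],s['ft_force'],tool()[0],wc(tool()[0]))
E
```

```text
0.05002142425753779 [-5.48431434  0.18252891  9.26816339] [0.57258808 0.14000968 0.04272831] [-0.04224803 -0.04864139]
```

Request:
arm_command(
  moves=[0, 0, -0.05, 0, -0.2, 0, 0, 0, -0.2, 0, 0, 0, 0, 0, 0, 0],
)

```text
time: 10.32
ee_pos: [0.5775, 0.1411, 0.043]
eef_rot: [-0.061, 0.998, -0.0, -0.0]
ft_force: [-0.8, -0.3, -1.0]
width: 0.0498
grip_force: 25.0
```

Request:
arm_command(
  moves=[-0.2, 0, 0, 0, -0.2, 0, 0, 0, 0, 0, 0, 0],
)

```text
time: 10.57
ee_pos: [0.5816, 0.1422, 0.0431]
eef_rot: [-0.061, 0.998, -0.0, -0.0]
ft_force: [0.2, -0.2, -2.3]
width: 0.0499
grip_force: 25.0
```

Request:
arm_command(
  moves=[-0.15, 0, 0, 0, -0.15, 0, 0, 0, 0, 0, 0, 0],
)

```text
time: 10.82
ee_pos: [0.5821, 0.1422, 0.0426]
eef_rot: [-0.061, 0.998, -0.0, -0.003]
ft_force: [-9.8, -1.0, 1.3]
width: 0.0499
grip_force: 25.0
```

Request:
arm_command(
  moves=[-0.15, 0, 0, 0, -0.15, 0, 0, 0, 0, 0, 0, 0],
)

```text
time: 11.07
ee_pos: [0.583, 0.1423, 0.0417]
eef_rot: [-0.062, 0.998, -0.001, -0.005]
ft_force: [-17.1, -2.8, 3.7]
width: 0.05
grip_force: 25.0
```

Request:
arm_command(
  moves=[-0.15, 0, 0, 0, -0.15, 0, 0, 0, 0, 0, 0, 0],
)

```text
time: 11.32
ee_pos: [0.5842, 0.1425, 0.0409]
eef_rot: [-0.062, 0.998, -0.001, -0.007]
ft_force: [-22.9, -3.4, 3.2]
width: 0.0497
grip_force: 25.0
```

Request:
arm_command(
  moves=[0.6, 0, 0.1, 0, 0, 0, 0.15, 0, 0, 0, 0, 0],
)

```text
time: 11.57
ee_pos: [0.5842, 0.1427, 0.0407]
eef_rot: [-0.062, 0.998, 0.0, -0.0]
ft_force: [-2.5, 0.3, -3.3]
width: 0.05
grip_force: 25.0
```

Request:
arm_command(
  moves=[0, 0, 0, 0, 0, 0, 0, 0, 0, 0, 0, 0, 0, 0, -1.5, 0, 0, 0, -3, 0, 0, -2.5, -1, 0, 0, -2.5, 0, 0, 0, 0, 0, 0],
  fingers=71,
)

```text
time: 12.23
ee_pos: [0.5924, 0.0871, 0.0978]
eef_rot: [-0.059, 0.998, -0.001, 0.002]
ft_force: [-0.3, -1.7, 0.8]
width: 0.0618
grip_force: 0.0
```

Request:
arm_command(
  moves=[0.4, 0, 0, 0, 0, 0, 0, 0, 0, 0, 0, 0, 0, 0, 0, 0, 0, 0, 0, 0, 0, 0, 0, 0, 0, 0, 0, 0],
  fingers=0,
)

```text
time: 12.82
ee_pos: [0.5866, 0.0928, 0.096]
eef_rot: [-0.062, 0.998, 0.0, -0.0]
ft_force: [0.3, -0.0, -0.2]
width: 0.0233
grip_force: 0.0
```

```bash
python3 - <<'E'
from h import *
s=r.read_state();print(s['width'],s['ft_force'],tool()[0],wc(tool()[0]))
im=r.camera("side")[:,:,::-1]; cv2.imwrite("pics/s2.png",cv2.resize(im[150:330,200:420],None,fx=3,fy=3,interpolation=cv2.INTER_CUBIC))
E
```

```text
0.023321650523771508 [ 0.25113369 -0.03954373 -0.21100015] [0.586568   0.09283691 0.09595598] [-0.03420593 -0.09718037]
```

View pics/s2.png

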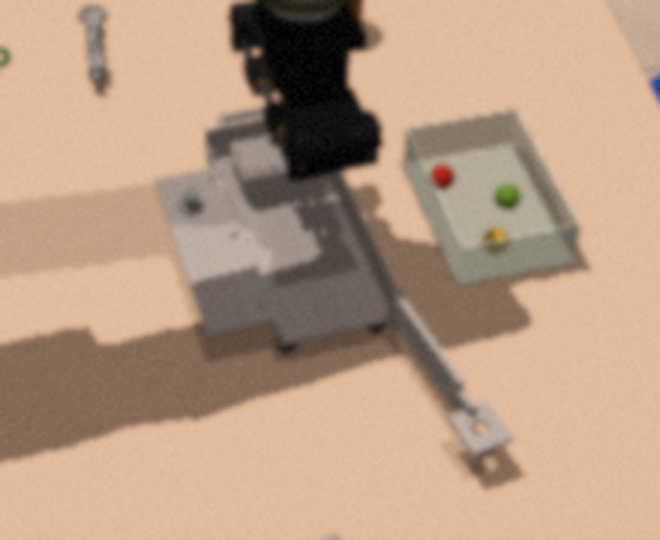

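The tin stands in the carrier at crop (265,160), clear of the front rail. Next, push it left.

Request:
arm_command(
  moves=[0.4, 0, 0, 0, 0, 0, 2, 0, 0, 0, 2, 0, 0, 0, 1, 0, 0, 0, 0, 0, 0, 0.6, 0, 0, 0, 0.6, 0, 0, 0, 0.6, 0, 0, 0, 0.6, 0, 0, 0, 0.4, 0, 0, 0, 0, 0, 0],
)

```text
time: 13.78
ee_pos: [0.5797, 0.1209, 0.0468]
eef_rot: [-0.062, 0.998, 0.0, 0.001]
ft_force: [1.0, 0.5, 0.4]
width: 0.0006
grip_force: 0.1
```

Request:
arm_command(
  moves=[0, 0.2, 0, 0, 0, 0.2, 0, 0, 0, 0, 0, 0],
)

```text
time: 14.03
ee_pos: [0.5791, 0.1234, 0.0465]
eef_rot: [-0.061, 0.998, -0.0, 0.0]
ft_force: [0.9, -4.1, 4.0]
width: 0.0005
grip_force: 2.1
```

Request:
arm_command(
  moves=[0, 0.2, 0, 0, 0, 0.2, 0, 0, 0, 0, 0, 0],
)

```text
time: 14.28
ee_pos: [0.5786, 0.1275, 0.0464]
eef_rot: [-0.061, 0.998, -0.0, 0.0]
ft_force: [0.6, -4.1, 4.8]
width: 0.0007
grip_force: 2.4
```

Request:
arm_command(
  moves=[0, 0.2, 0, 0, 0, 0.2, 0, 0, 0, 0, 0, 0],
)

```text
time: 14.53
ee_pos: [0.5781, 0.1315, 0.0464]
eef_rot: [-0.061, 0.998, -0.0, 0.0]
ft_force: [0.6, -4.1, 3.4]
width: 0.0002
grip_force: 2.3
```

Request:
arm_command(
  moves=[0, 0.2, 0, 0, 0, 0.2, 0, 0, 0, 0, 0, 0],
)

```text
time: 14.78
ee_pos: [0.578, 0.1329, 0.0464]
eef_rot: [-0.06, 0.998, -0.001, 0.0]
ft_force: [1.6, -11.1, 5.2]
width: 0.0006
grip_force: 5.7
```

Request:
arm_command(
  moves=[0, 0.2, 0, 0, 0, 0.2, 0, 0, 0, 0, 0, 0],
)

```text
time: 15.03
ee_pos: [0.578, 0.1334, 0.0466]
eef_rot: [-0.059, 0.998, -0.003, 0.001]
ft_force: [2.0, -21.2, 8.9]
width: 0.0004
grip_force: 10.9
```

Request:
arm_command(
  moves=[0, -2, 0, 0, 0, 0, -3.5, 0, 0, 0, -3.8, 0, 1.4, -3.2, -2, 0, 1.4, -3.2, -2, 0, 1.4, -3.2, -2, 0, 1.4, -3.2, -2, 0, 1.4, -3.2, -2, 0, 1.4, -3.2, -2, 0, 1.4, -3.2, -2, 0, 1.4, -3.2, -2, 0, 1.4, -3.2, -2, 0],
  fingers=100,
)

```text
time: 16.03
ee_pos: [0.4886, -0.1821, 0.2998]
eef_rot: [-0.062, 0.998, 0.001, 0.0]
ft_force: [0.1, -0.6, 0.6]
width: 0.0721
grip_force: 0.0
```

Request:
arm_command(
  moves=[1.4, -3.2, -2, 0, 0, -1, 0, 0, 0, 0, 0, 0, 0, 0, 0, 0],
)

```text
time: 16.37
ee_pos: [0.4807, -0.2245, 0.3186]
eef_rot: [-0.061, 0.998, 0.0, -0.0]
ft_force: [0.6, 1.1, -0.3]
width: 0.0864
grip_force: 0.0
```

```bash
cat >> h.py <<'E'
def tins(guess,sm=70):
    w=r.camera_info("wrist");im=r.camera("wrist")[:,:,::-1].copy();m=greymask(im,sm)
    for x,y in guess:
        q,i=fit_tin(w,m,x,y); print(q[:2].round(4),np.degrees(q[2]).round(1),round(i,3), "move",delta([*q[:2],.012],np.degrees(q[2])+90))
    return im
E
python3 - <<'E'
from h import *
tins([(.522,-.277),(.362,-.288)]);print(tool()[0],yaw())
cv2.imwrite("pics/t2.png",cv2.resize(r.camera("top")[130:300,180:430,::-1],None,fx=3,fy=3,interpolation=cv2.INTER_CUBIC))
E
```

```text
[ 0.5229 -0.2766] 12.7 0.827 move (array([-3.54, -5.82, 30.62]), np.float64(-5.56))
[ 0.363  -0.2887] 4.0 0.898 move (array([12.48, -5.05, 30.64]), np.float64(3.08))
[ 0.48092325 -0.22354073  0.31831704] 97.11293489693465
```

View pics/t2.png

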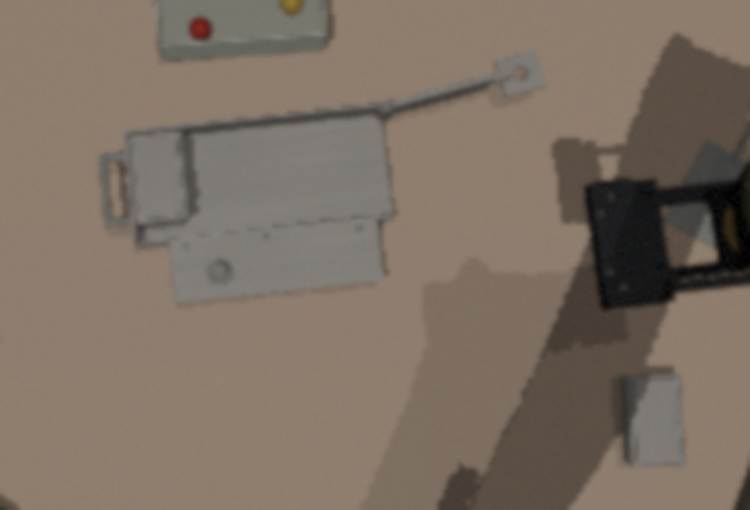

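Request:
arm_command(
  moves=[2, -0.8, 2, 0, 2, -0.8, 2, 0, 2, -0.8, 2, 0, 2, -0.8, 2, 0, 2, -0.8, 2, 0, 2.45, -1, 2, 3, 0, 0, 4, 0, 0, 0, 4, 0, 0, 0, 4, 0, 0, 0, 4, 0, 0, 0, 2.6, 0, 0, 0, 0, 0],
)

```text
time: 17.47
ee_pos: [0.3602, -0.2866, 0.0082]
eef_rot: [-0.036, 0.999, 0.002, -0.004]
ft_force: [-0.7, 0.4, -0.7]
width: 0.087
grip_force: 0.0
```

Request:
arm_command(
  moves=[0, 0, 0, 0, 0, 0, 0, 0, 0, 0, 0, 0, 0, 0, 0, 0, 0, 0, 0, 0, 0, 0, 0, 0, 0, 0, 0, 0, 0, 0, 0, 0],
  fingers=0,
)

```text
time: 18.13
ee_pos: [0.3637, -0.2895, 0.0135]
eef_rot: [-0.035, 0.999, 0.0, 0.0]
ft_force: [-2.0, 3.6, 7.6]
width: 0.0498
grip_force: 24.9
```

Request:
arm_command(
  moves=[0, 0, -2, 0, 0, 0, -3.5, 0, 0, 0, -3.5, 0, 0, 0, -3, -3, 0, 0, 0, 0],
)

```text
time: 18.55
ee_pos: [0.3655, -0.2916, 0.1379]
eef_rot: [-0.063, 0.998, -0.001, 0.004]
ft_force: [1.2, -0.2, -0.3]
width: 0.0502
grip_force: 24.8
```

```bash
python3 - <<'E'
from h import *
t=r.camera_info("top")
f=lambda u,v:pix(t,u/3+180,v/3+130,.07)
for q in[(128,132),(183,129),(190,217),(137,222)]: print(wc(f(*q)).round(4))
s=r.read_state();print(s['width'],s['grip_force'],tool()[0],delta(cw(-.046,-.096,.13),97.1))
E
```

```text
[0.0037 0.0012]
[ 0.001  -0.0487]
[-0.0801 -0.0469]
[-0.0794  0.0009]
0.050157536006727205 24.828883060254157 [ 0.36553568 -0.29163083  0.13793696] (array([-25.54,  35.51,   0.87]), np.float64(0.07))
```

Request:
arm_command(
  moves=[-2.1, 2.95, 0, 0, -2.1, 2.95, 0, 0, -2.1, 2.95, 0, 0, -2.1, 2.95, 0, 0, -2.1, 2.95, 0, 0, -2.1, 2.95, 0, 0, -2.1, 2.95, 0, 0, -2.1, 2.95, 0, 0, -2.1, 2.95, 0, 0, -2.1, 2.95, 0, 0, -2.15, 2.95, 0, 0, -2.15, 2.95, 0, 0],
)

```text
time: 19.55
ee_pos: [0.5711, 0.0943, 0.1319]
eef_rot: [-0.061, 0.998, 0.0, -0.001]
ft_force: [0.8, -0.7, -0.8]
width: 0.0498
grip_force: 24.8
```

Request:
arm_command(
  moves=[0, 0, 0.5, 0, 0, 0, 1.5, 0, 0, 0, 2.5, 0, 0, 0, 2, 0, 0, 0, 1.5, 0, 0, 0, 0.6, 0, 0, 0, 0.4, 0, 0, 0, 0.3, 0, 0, 0, 0, 0],
)

```text
time: 20.3
ee_pos: [0.5731, 0.0928, 0.0425]
eef_rot: [-0.061, 0.998, 0.001, 0.002]
ft_force: [-4.6, -0.7, 23.6]
width: 0.0498
grip_force: 25.0
```

```bash
python3 - <<'E'
from h import *
s=r.read_state();print(s['width'],s['ft_force'],tool()[0],wc(tool()[0]),yaw())
E
```

```text
0.04983411876457009 [-4.57662293 -0.71089391 23.58047633] [0.57309922 0.09276753 0.04250703] [-0.04758    -0.09558446] 97.00663790999738
```

Request:
arm_command(
  moves=[0, 0, -0.3, 0, 0, 0, -0.1, 0, -0.3, 0, 0, 0, -0.3, 0, 0, 0, 0, 0, 0, 0],
)

```text
time: 20.72
ee_pos: [0.5771, 0.0934, 0.0435]
eef_rot: [-0.062, 0.998, -0.0, -0.0]
ft_force: [0.1, 0.0, -2.2]
width: 0.0497
grip_force: 25.0
```

Request:
arm_command(
  moves=[-0.2, 0, 0, 0, -0.2, 0, 0, 0, 0, 0, 0, 0],
)

```text
time: 20.97
ee_pos: [0.5812, 0.0939, 0.0439]
eef_rot: [-0.061, 0.998, -0.0, 0.0]
ft_force: [0.8, 0.6, -1.2]
width: 0.0497
grip_force: 25.0
```

Request:
arm_command(
  moves=[-0.2, 0, 0, 0, -0.2, 0, 0, 0, 0, 0, 0, 0],
)

```text
time: 21.22
ee_pos: [0.5852, 0.0944, 0.0441]
eef_rot: [-0.061, 0.998, 0.0, 0.0]
ft_force: [-0.8, 0.5, -1.4]
width: 0.0496
grip_force: 25.0
```

Request:
arm_command(
  moves=[-0.2, 0, 0, 0, -0.2, 0, 0, 0, 0, 0, 0, 0],
)

```text
time: 21.47
ee_pos: [0.5883, 0.0947, 0.0437]
eef_rot: [-0.061, 0.998, -0.0, -0.001]
ft_force: [-2.4, 0.7, -0.4]
width: 0.0501
grip_force: 25.0
```

Request:
arm_command(
  moves=[-0.2, 0, 0, 0, -0.2, 0, 0, 0, 0, 0, 0, 0],
)

```text
time: 21.72
ee_pos: [0.5893, 0.0949, 0.0425]
eef_rot: [-0.061, 0.998, -0.0, -0.004]
ft_force: [-13.6, -2.2, 1.9]
width: 0.0498
grip_force: 25.0
```

Request:
arm_command(
  moves=[0.4, 0, 0.1, 0, 0, 0, 0.15, 0, 0, 0, 0, 0],
)

```text
time: 21.97
ee_pos: [0.589, 0.0948, 0.0418]
eef_rot: [-0.061, 0.998, 0.0, 0.0]
ft_force: [0.1, -0.1, -1.1]
width: 0.0503
grip_force: 25.0
```

Request:
arm_command(
  moves=[0, 0, 0, 0, 0, 0, 0, 0, 0, 0, 0, 0, 0, 0, -1.5, 0, 0, 0, -3, 0, 0, 0, -1, 0, 0.5, -2.5, 0, 0, 0.5, -2.5, 0, 0, 0, 0, 0, 0],
  fingers=67,
)

```text
time: 22.72
ee_pos: [0.5852, 0.038, 0.0973]
eef_rot: [-0.059, 0.998, -0.001, 0.001]
ft_force: [0.1, -1.5, -0.8]
width: 0.0583
grip_force: 0.0
```

Request:
arm_command(
  moves=[0, 0, 0, 0, 0, 0, 0, 0, 0, 0, 0, 0, 0, 0, 0, 0, 0, 0, 0, 0, 0, 0, 0, 0, 0, 0, 2, 0, 0, 0, 2, 0, 0, 0, 1.2, 0, 0, 0, 0, 0],
  fingers=0,
)

```text
time: 23.55
ee_pos: [0.5833, 0.044, 0.042]
eef_rot: [-0.062, 0.998, -0.0, -0.002]
ft_force: [-0.1, 0.5, -0.4]
width: 0.0029
grip_force: 0.0
```

```bash
python3 - <<'E'
from h import *
s=r.read_state();print(s['width'],s['ft_force'],tool()[0],wc(tool()[0]),yaw())
print("contact target y -.1063", delta(cw(-.04,-.1063,.046)))
E
```

```text
0.0029273258716732142 [-0.05410511  0.52217705 -0.39310306] [0.58325182 0.04399252 0.04195789] [-0.04353392 -0.14524033] 97.06868668045348
contact target y -.1063 (array([-0.35,  3.89, -0.41]), 0)
```

Push left about 4 cm to reach contact.

Request:
arm_command(
  moves=[-0.3, 0.4, -0.2, 0, 0, 0.4, 0, 0, 0, 0.4, 0, 0, 0, 0.4, 0, 0, 0, 0.4, 0, 0, 0, 0.4, 0, 0, 0, 0.4, 0, 0, 0, 0.4, 0, 0, 0, 0.3, 0, 0, 0, 0, 0, 0],
)

```text
time: 24.38
ee_pos: [0.5843, 0.0793, 0.0473]
eef_rot: [-0.062, 0.998, -0.0, 0.001]
ft_force: [1.4, -2.0, 2.9]
width: 0.0003
grip_force: 1.4
```

Request:
arm_command(
  moves=[0, 0.2, 0, 0, 0, 0.2, 0, 0, 0, 0, 0, 0],
)

```text
time: 24.63
ee_pos: [0.5837, 0.0829, 0.0471]
eef_rot: [-0.061, 0.998, -0.0, 0.001]
ft_force: [1.3, -4.1, 3.9]
width: 0.0005
grip_force: 2.0
```

Request:
arm_command(
  moves=[0, 0.2, 0, 0, 0, 0.2, 0, 0, 0, 0, 0, 0],
)

```text
time: 24.88
ee_pos: [0.5836, 0.0835, 0.0471]
eef_rot: [-0.06, 0.998, -0.002, 0.001]
ft_force: [2.8, -13.5, 5.8]
width: 0.0003
grip_force: 6.9
```

```bash
python3 - <<'E'
from h import *
s=r.read_state();print(s['ft_force'],tool()[0],wc(tool()[0]),delta([.48,-.22,.32],97.1))
E
```

```text
[  2.78808766 -13.54826489   5.80750816] [0.58359097 0.08351298 0.04709526] [-0.03831258 -0.10606484] (array([ 13.89, -29.  , -27.2 ]), np.float64(-0.22))
```

Request:
arm_command(
  moves=[0, -1.5, 0, 0, 0, 0, -3.5, 0, 0, 0, -3.8, 0, 1.4, -2.8, -2, 0, 1.4, -2.8, -2, 0, 1.4, -2.8, -2, 0, 1.4, -2.8, -2, 0, 1.4, -2.8, -2, 0, 1.4, -2.8, -2, 0, 1.4, -2.8, -2, 0, 1.4, -2.8, -2, 0, 1.4, -2.8, -2, 0],
  fingers=100,
)

```text
time: 25.88
ee_pos: [0.4896, -0.1938, 0.3003]
eef_rot: [-0.062, 0.998, 0.001, 0.0]
ft_force: [1.6, -0.7, -0.4]
width: 0.0723
grip_force: 0.0
```

Request:
arm_command(
  moves=[1.4, -2.8, -2, 0, 0, 0, 0, 0, 0, 0, 0, 0, 0, 0, 0, 0],
)

```text
time: 26.22
ee_pos: [0.4802, -0.2217, 0.3189]
eef_rot: [-0.062, 0.998, 0.001, -0.0]
ft_force: [0.3, 0.3, -0.8]
width: 0.0864
grip_force: 0.0
```

```bash
python3 - <<'E'
from h import *
im=tins([(.518,-.277)]);print(tool()[0],yaw())
cv2.imwrite("pics/w3.png",im)
E
```

```text
[ 0.5234 -0.2755] 13.6 0.825 move (array([-3.64, -5.96, 30.65]), np.float64(-6.43))
[ 0.48030434 -0.22125118  0.3186171 ] 97.16633250272338
```

View pics/w3.png

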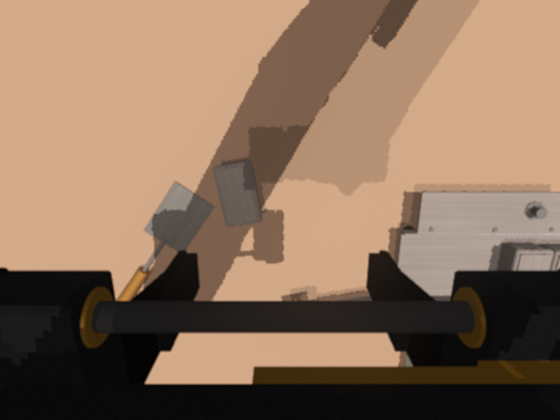

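Tin B is at (238,192), unmoved. The spatula blade's corner at (213,208) is close to its left side, so I'll keep the fingers above the thin blade and open them less. Next, a check of the tin pose from its top corners.

```bash
python3 - <<'E'
from h import *
w=r.camera_info("wrist")
P=np.array([pix(w,*q,.04)[:2] for q in [(214,165),(250,160),(262,220),(226,226)]])
c=P.mean(0);d=P[1]+P[0]-P[2]-P[3];print(P.round(4),c,np.degrees(np.arctan2(-d[1],-d[0])),[np.hypot(*(P[i]-P[(i+1)%4])).round(4) for i in range(4)])
print(pix(w,213,208,0.002))
print(delta([c[0],c[1],.016]))
E
```

```text
[[ 0.4844 -0.3089]
 [ 0.4724 -0.2644]
 [ 0.5496 -0.2408]
 [ 0.564  -0.2874]] [ 0.51760134 -0.27538183] 16.06548512183512 [np.float64(0.0461), np.float64(0.0808), np.float64(0.0488), np.float64(0.0825)]
[ 0.55343556 -0.31267627  0.002     ]
(array([-3.06, -5.87, 30.25]), 0)
```

Request:
arm_command(
  moves=[-1, -2, 2, 0, -1, -2, 2, 0, -1, -1.9, 2, 0, 0, 0, 3, -4, 0, 0, 4, -3, 0, 0, 4, 0, 0, 0, 4, 0, 0, 0, 4, 0, 0, 0, 3, 0, 0, 0, 1.5, 0, 0, 0, 0.75, 0, 0, 0, 0, 0],
  fingers=82,
)

```text
time: 27.27
ee_pos: [0.5161, -0.276, 0.0148]
eef_rot: [-0.123, 0.992, 0.001, -0.002]
ft_force: [-0.3, 0.7, 0.7]
width: 0.0712
grip_force: 0.0
```

Request:
arm_command(
  moves=[0, 0, 0, 0, 0, 0, 0, 0, 0, 0, 0, 0, 0, 0, 0, 0, 0, 0, 0, 0, 0, 0, 0, 0, 0, 0, 0, 0],
  fingers=0,
)

```text
time: 27.85
ee_pos: [0.5177, -0.2777, 0.018]
eef_rot: [-0.122, 0.992, 0.0, 0.001]
ft_force: [-1.4, 1.9, 7.1]
width: 0.0503
grip_force: 24.8
```

Request:
arm_command(
  moves=[0, 0, -2, 0, 0, 0, -3.5, 0, 0, 0, -3.5, 0, 0, 0, -3, 4, 0, 0, 0, 3, 0, 0, 0, 0],
)

```text
time: 28.35
ee_pos: [0.5178, -0.2782, 0.1387]
eef_rot: [-0.06, 0.998, -0.0, 0.002]
ft_force: [-0.6, 1.2, -2.9]
width: 0.0501
grip_force: 24.7
```

```bash
python3 - <<'E'
from h import *
s=r.read_state();print(s['width'],s['grip_force'],tool()[0],delta(cw(-.042,-.146,.135),97.1))
E
```

```text
0.05006843797791384 24.70052708813455 [ 0.5178007  -0.27817729  0.13871954] (array([-10.52,  31.12,   0.38]), np.float64(-0.19))
```

Request:
arm_command(
  moves=[-1, 3.1, 0, 0, -1, 3.1, 0, 0, -1, 3.1, 0, 0, -1, 3.1, 0, 0, -1, 3.1, 0, 0, -1, 3.1, 0, 0, -1, 3.1, 0, 0, -1, 3.1, 0, 0, -1, 3.1, 0, 0, -1, 3.2, 0, 0, 0, 0, 0, 0, 0, 0, 1, 0],
)

```text
time: 29.35
ee_pos: [0.5784, 0.0457, 0.1268]
eef_rot: [-0.065, 0.998, 0.0, 0.0]
ft_force: [0.3, -0.6, -2.3]
width: 0.0502
grip_force: 24.7
```

Request:
arm_command(
  moves=[0, 0, 2, 0, 0, 0, 2.5, 0, 0, 0, 2, 0, 0, 0, 1, 0, 0, 0, 0.5, 0, 0, 0, 0.3, 0, 0, 0, 0, 0],
)

```text
time: 29.93
ee_pos: [0.5782, 0.0418, 0.0454]
eef_rot: [-0.061, 0.998, 0.0, -0.0]
ft_force: [-7.3, -0.5, 15.7]
width: 0.0501
grip_force: 24.9
```

```bash
python3 - <<'E'
from h import *
s=r.read_state();print(s['width'],s['ft_force'],tool()[0],wc(tool()[0]),yaw())
E
```

```text
0.05005524646099153 [-7.33871158 -0.51028349 15.71289682] [0.57822461 0.0417638  0.04540965] [-0.04879805 -0.14683059] 97.02841678588639
```

Request:
arm_command(
  moves=[0, 0, -0.2, 0, -0.2, 0, 0, 0, -0.2, 0, 0, 0, 0, 0, 0, 0],
)

```text
time: 30.27
ee_pos: [0.5822, 0.0434, 0.0457]
eef_rot: [-0.061, 0.998, -0.0, -0.0]
ft_force: [0.1, 0.2, -2.3]
width: 0.0501
grip_force: 24.7
```

Request:
arm_command(
  moves=[-0.2, 0, 0, 0, -0.2, 0, 0, 0, 0, 0, 0, 0],
)

```text
time: 30.52
ee_pos: [0.5864, 0.0441, 0.0459]
eef_rot: [-0.062, 0.998, -0.0, 0.0]
ft_force: [0.5, -0.8, -2.2]
width: 0.0499
grip_force: 24.7
```

Request:
arm_command(
  moves=[-0.2, 0, 0, 0, -0.2, 0, 0, 0, 0, 0, 0, 0],
)

```text
time: 30.77
ee_pos: [0.5899, 0.0446, 0.0458]
eef_rot: [-0.061, 0.998, -0.0, -0.0]
ft_force: [-0.5, 1.1, -2.0]
width: 0.0503
grip_force: 24.7
```

Request:
arm_command(
  moves=[-0.2, 0, 0, 0, -0.2, 0, 0, 0, 0, 0, 0, 0],
)

```text
time: 31.02
ee_pos: [0.5908, 0.0456, 0.0454]
eef_rot: [-0.062, 0.998, 0.001, -0.004]
ft_force: [-16.4, 1.6, 8.0]
width: 0.0502
grip_force: 24.9
```

Request:
arm_command(
  moves=[-0.2, 0, 0, 0, -0.2, 0, 0, 0, 0, 0, 0, 0],
)

```text
time: 31.27
ee_pos: [0.5925, 0.0464, 0.045]
eef_rot: [-0.062, 0.998, 0.001, -0.006]
ft_force: [-26.7, 1.5, 15.9]
width: 0.0497
grip_force: 25.0
```

Request:
arm_command(
  moves=[0.7, 0, 0.1, 0, 0, 0, 0.2, 0, 0, 0, 0, 0],
)

```text
time: 31.52
ee_pos: [0.5908, 0.0452, 0.0447]
eef_rot: [-0.062, 0.998, 0.001, -0.0]
ft_force: [-11.5, 0.8, 17.9]
width: 0.0495
grip_force: 25.0
```

Request:
arm_command(
  moves=[0, 0, 0, 0, 0, 0, 0, 0, 0, 0, 0, 0, 0, 0, -1.5, 0, 0, 0, -3, 0, 0, 0, -1, 0, 0.2, -2.5, 0, 0, 0.2, -2.5, 0, 0, 0, 0, 0, 0],
  fingers=67,
)

```text
time: 32.27
ee_pos: [0.5933, -0.0114, 0.0987]
eef_rot: [-0.059, 0.998, -0.001, 0.001]
ft_force: [-0.7, -1.8, 1.3]
width: 0.0581
grip_force: 0.0
```

Request:
arm_command(
  moves=[0, 0, 0, 0, 0, 0, 0, 0, 0, 0, 0, 0, 0, 0, 0, 0, 0, 0, 0, 0, 0, 0, 0, 0, 0, 0, 2, 0, 0, 0, 2, 0, 0, 0, 1, 0, 0, 0, 0, 0],
  fingers=0,
)

```text
time: 33.1
ee_pos: [0.5916, -0.0052, 0.0458]
eef_rot: [-0.062, 0.998, -0.0, -0.002]
ft_force: [0.4, 0.1, -0.1]
width: 0.0028
grip_force: 0.0
```

```bash
python3 - <<'E'
from h import *
s=r.read_state();print(s['width'],s['ft_force'],tool()[0],wc(tool()[0]),yaw())
print("contact target y -.1562", delta(cw(-.04,-.1562,.046)))
E
```

```text
0.002821124184255014 [ 0.36024785  0.11453485 -0.11028577] [ 0.59159421 -0.00520127  0.04583445] [-0.04133592 -0.19508804] 97.06637933594209
contact target y -.1562 (array([-0.13,  3.89, -0.02]), 0)
```

Request:
arm_command(
  moves=[0, 0.4, 0, 0, 0, 0.4, 0, 0, 0, 0.4, 0, 0, 0, 0.4, 0, 0, 0, 0.4, 0, 0, 0, 0.4, 0, 0, 0, 0.4, 0, 0, 0, 0.4, 0, 0, 0, 0.3, 0, 0, 0, 0, 0, 0],
)

```text
time: 33.93
ee_pos: [0.5894, 0.0294, 0.0487]
eef_rot: [-0.061, 0.998, -0.0, 0.001]
ft_force: [0.6, -3.4, 3.6]
width: 0.0005
grip_force: 1.7
```

Request:
arm_command(
  moves=[0, 0.2, 0, 0, 0, 0.2, 0, 0, 0, 0, 0, 0],
)

```text
time: 34.18
ee_pos: [0.5888, 0.0331, 0.0485]
eef_rot: [-0.061, 0.998, -0.0, 0.0]
ft_force: [1.2, -3.1, 4.3]
width: 0.0007
grip_force: 2.5
```

Request:
arm_command(
  moves=[0, 0.2, 0, 0, 0, 0.2, 0, 0, 0, 0, 0, 0],
)

```text
time: 34.43
ee_pos: [0.5888, 0.034, 0.0486]
eef_rot: [-0.06, 0.998, -0.002, 0.001]
ft_force: [2.2, -11.8, 3.8]
width: 0.0003
grip_force: 6.7
```

```bash
python3 - <<'E'
from h import *
s=r.read_state();print(s['ft_force'],tool()[0],wc(tool()[0]))
E
```

```text
[  2.20937125 -11.7882325    3.76544164] [0.58875903 0.03403691 0.04862173] [-0.03929947 -0.1558003 ]
```

```bash
python3 - <<'E'
from h import *
hx,hy=HINGE
pts=[]
for th,cl in [(1.78,.02)]+[(t,0) for t in np.linspace(1.78,0,16)]:
    g=np.array([-np.cos(th),-np.sin(th)]);n=np.array([np.sin(th),-np.cos(th)])
    pts.append(np.array([hx,hy])+.075*g+n*(.003+cl+.0095*abs(np.sin(th))+.008*abs(np.cos(th))))
pts=np.array(pts)
print(pts[0],delta(cw(*pts[0],.12)),pts[-1])
d=np.diff(pts,axis=0)*100
print(np.c_[-d[:,0],d[:,1]].round(2).tolist())
E
```

```text
[ 0.05279007 -0.30631308] (array([ -9.27, -15.05,  -7.06]), 0) [-0.071 -0.251]
[[1.96, -0.42], [0.93, -0.3], [0.93, -0.18], [0.82, -0.08], [0.84, 0.01], [0.85, 0.1], [0.85, 0.21], [0.83, 0.31], [0.8, 0.42], [0.76, 0.52], [0.7, 0.62], [0.63, 0.72], [0.54, 0.81], [0.44, 0.88], [0.32, 0.94], [0.2, 0.99]]
```

Request:
arm_command(
  moves=[0, -1.5, 0, 0, 0, 0, -3.5, 0, 0, 0, -3.5, 0, -1.55, -2.3, 0, 0, -1.55, -2.3, 0, 0, -1.55, -2.3, 0, 0, -1.55, -2.3, 0, 0, -1.55, -2.3, 0, 0, -1.55, -2.4, 0, 0, 0, 0, 2.5, 0, 0, 0, 3, 0, 0, 0, 2, 0],
  fingers=0,
)

```text
time: 35.43
ee_pos: [0.6981, -0.1032, 0.0398]
eef_rot: [-0.061, 0.998, 0.001, -0.001]
ft_force: [-0.0, 0.1, -0.5]
width: 0.0003
grip_force: 0.0
```

Request:
arm_command(
  moves=[0, 0, 0, 0, 1, -0.2, 0, 0, 1, -0.2, 0, 0, 0.9, -0.3, 0, 0, 0.9, -0.2, 0, 0, 0.8, -0.1, 0, 0, 0.85, 0, 0, 0, 0.85, 0.1, 0, 0, 0.85, 0.2, 0, 0, 0.85, 0.3, 0, 0, 0.8, 0.4, 0, 0],
)

```text
time: 36.35
ee_pos: [0.6111, -0.1152, 0.0434]
eef_rot: [-0.061, 0.998, 0.0, 0.0]
ft_force: [1.5, 0.2, 0.5]
width: 0.0004
grip_force: 0.5
```

Request:
arm_command(
  moves=[0.75, 0.5, 0, 0, 0.7, 0.6, 0, 0, 0.6, 0.7, 0, 0, 0.55, 0.8, 0, 0, 0.45, 0.9, 0, 0, 0.3, 0.9, 0, 0, 0.1, 0.4, 0, 0, 0, 0, 0, 0],
)

```text
time: 37.02
ee_pos: [0.5713, -0.0697, 0.0429]
eef_rot: [-0.062, 0.998, 0.0, -0.0]
ft_force: [-0.8, 0.2, -0.1]
width: 0.0007
grip_force: 0.0
```

```bash
python3 - <<'E'
from h import *
s=r.read_state();print(s['ft_force'],tool()[0],wc(tool()[0]))
E
```

```text
[-0.79779624  0.18889049 -0.1290847 ] [ 0.57128787 -0.06973283  0.04289532] [-0.06946275 -0.25661487]
```

Request:
arm_command(
  moves=[0, 0.2, 0, 0, 0, 0.2, 0, 0, 0, 0.1, 0, 0, 0, 0, 0, 0],
)

```text
time: 37.35
ee_pos: [0.571, -0.0667, 0.0429]
eef_rot: [-0.061, 0.998, -0.0, -0.0]
ft_force: [-0.7, -1.3, -0.1]
width: 0.0006
grip_force: 0.0
```

Request:
arm_command(
  moves=[0, 0.2, 0, 0, 0, 0.2, 0, 0, 0, 0, 0, 0],
)

```text
time: 37.6
ee_pos: [0.5704, -0.0622, 0.0429]
eef_rot: [-0.062, 0.998, 0.0, -0.0]
ft_force: [-0.1, -0.2, -0.2]
width: 0.0004
grip_force: 0.1
```

Request:
arm_command(
  moves=[0, 0.2, 0, 0, 0, 0.2, 0, 0, 0, 0, 0, 0],
)

```text
time: 37.85
ee_pos: [0.5701, -0.0604, 0.043]
eef_rot: [-0.061, 0.998, -0.001, 0.0]
ft_force: [1.7, -6.6, -3.0]
width: 0.0009
grip_force: 3.3
```

Request:
arm_command(
  moves=[0, 0.2, 0, 0, 0, 0.2, 0, 0, 0, 0, 0, 0],
)

```text
time: 38.1
ee_pos: [0.5701, -0.0603, 0.0432]
eef_rot: [-0.059, 0.998, -0.004, 0.001]
ft_force: [4.9, -17.5, -7.8]
width: 0.0003
grip_force: 9.2
```

```bash
python3 - <<'E'
from h import *
s=r.read_state();print(s['ft_force'],tool()[0],wc(tool()[0]),s['joint_positions'].round(2))
t=r.camera_info("top");f=lambda u,v,z:pix(t,u/2.3+80,v/2.3+140,z)
e=f(122,235,.003);h=f(222,238,.02);print(e,h,h-e)
print(delta([.46,.36,.30]))
im=r.camera("top")[:,:,::-1]
cv2.imwrite("pics/t3.png",cv2.resize(im[130:300,100:350],None,fx=3,fy=3,interpolation=cv2.INTER_CUBIC))
E
```

```text
[  4.90359701 -17.53464041  -7.76291366] [ 0.5701193  -0.0603171   0.04315312] [-0.06945856 -0.24712691] [-0.52  0.45  0.66  1.82 -0.32  0.97  1.96]
[0.42679233 0.45121948 0.003     ] [0.42403803 0.32400598 0.02      ] [-0.0027543 -0.1272135  0.017    ]
(array([  5.9 ,  42.86, -26.01]), 0)
```

Request:
arm_command(
  moves=[0, -1.5, 0, 0, 0, -0.5, 0, 0, 0, 0, -3.5, 0, 0, 0, -3.5, 0, 0.6, 4, -1.4, 0, 0.6, 4, -1.4, 0, 0.6, 4, -1.4, 0, 0.6, 4, -1.4, 0, 0.6, 4, -1.4, 0, 0.6, 4, -1.4, 0, 0.6, 4, -1.4, 0, 0.6, 4, -1.4, 0],
)

```text
time: 39.15
ee_pos: [0.4861, 0.2311, 0.2231]
eef_rot: [-0.062, 0.998, 0.001, 0.0]
ft_force: [1.7, -0.1, 0.6]
width: 0.0005
grip_force: 0.0
```

Request:
arm_command(
  moves=[0.5, 4, -1.4, 0, 0.5, 4, -1, 0, 0, 3, 0, 0, 0, 3, 0, 0, 0, 0, 0, 0, 0, 0, 0, 0, 0, 0, 0, 0],
)

```text
time: 39.73
ee_pos: [0.4606, 0.3651, 0.2456]
eef_rot: [-0.061, 0.998, -0.0, -0.0]
ft_force: [0.1, -0.6, 0.0]
width: 0.0003
grip_force: 0.0
```

```bash
python3 - <<'E'
from h import *
import pickle
print(tool()[0],yaw())
w=r.camera_info("wrist");im=r.camera("wrist")[:,:,::-1];pickle.dump((w,im),open("w4.pkl","wb"))
tp=r.camera("top")[:,:,::-1]
uv=proj(w,[.425,.387,.01])[0];print(uv)
u,v=int(uv[0]),int(uv[1])
a=cv2.resize(im[max(0,v-50):v+50,max(0,u-130):u+130],(780,300),interpolation=cv2.INTER_CUBIC);print(max(0,u-130),max(0,v-50))
b=cv2.resize(tp[150:250,205:345],(420,300),interpolation=cv2.INTER_CUBIC)
c=np.zeros((600,780,3),np.uint8);c[:300]=a;c[300:,:420]=b
sd=cv2.resize(r.camera("side")[180:300,240:360,::-1],(300,300),interpolation=cv2.INTER_CUBIC);c[300:,440:740]=sd
cv2.imwrite("pics/c4.png",c)
E
```

```text
[0.46060118 0.36507679 0.24563061] 97.02345043481621
[306.98198465 148.60406517]
176 98
```

View pics/c4.png

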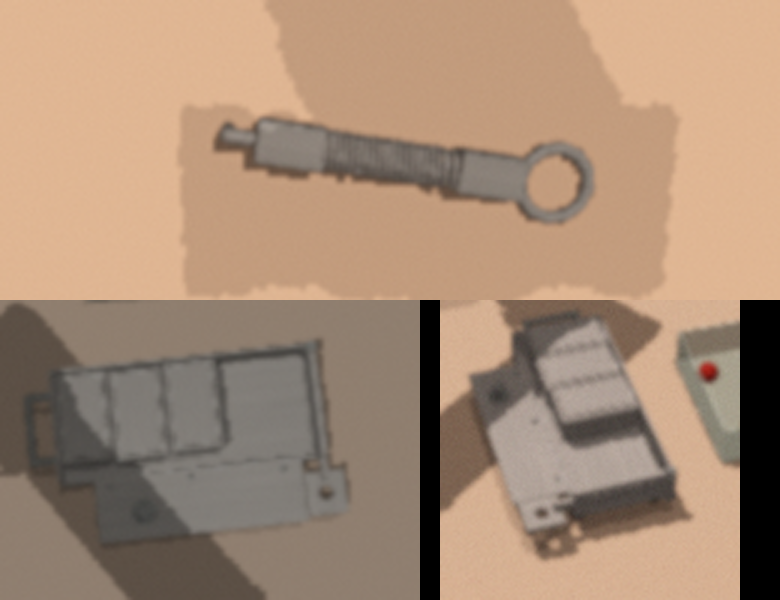

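Tins are snug in the far left corner and the gate is shut: ear hole at inset (327,491), post at (145,510). The spring shows its hook at (235,137), eye fitting at (491,174) and eye at (553,182).

```bash
python3 - <<'E'
from h import *
import pickle
w,_=pickle.load(open("w4.pkl","rb"));t=r.camera_info("top")
f=lambda u,v,z:pix(w,176+u/3,98+v/3,z)
eye=f(553,182,.003);ef=f(491,174,.017);hf=f(290,146,.024);hk=f(235,137,.018)
for n,p in dict(eye=eye,ef=ef,hf=hf,hk=hk).items(): print(n,p.round(4),np.linalg.norm((p-eye)[:2]).round(4))
d=(eye-hf)[:2];a=np.degrees(np.arctan2(d[1],d[0]));print("axis",a)
e0=eye[:2]-.027*d/np.hypot(*d);print("ef by eye",e0)
g=lambda u,v,z:pix(t,205+u/3,150+(v-300)/3,z)
hole=g(326,492,.042);post=g(145,510,.057);print("top hole",hole,"post",post,wc(hole),wc(post),np.linalg.norm((hole-post)[:2]))
print(delta([*e0,.2],a-90))
E
```

```text
eye [0.4296 0.4503 0.003 ] 0.0
ef [0.4278 0.4236 0.017 ] 0.0267
hf [0.4259 0.3487 0.024 ] 0.1017
hk [0.4259 0.3282 0.018 ] 0.1221
axis 87.96049784084262
ef by eye [0.42860527 0.42330666]
top hole [ 0.50923983 -0.0554101   0.042     ] post [0.48868978 0.10977926 0.057     ] [-0.12926469 -0.23473274] [-0.12923951 -0.06827005] 0.16646269793546234
(array([2.51, 6.24, 4.6 ]), np.float64(-81.03))
```

Request:
arm_command(
  moves=[0.7, 1.6, 1, 0, 0.7, 1.6, 1, 0, 0.7, 1.5, 1, 0, 0.8, 1.5, 1, 0, 0, 0, 0, 6, 0, 0, 0, 6.5, 0, 0, 0, 6.5, 0, 0, 0, 6.5, 0, 0, 0, 6.5, 0, 0, 0, 6.5, 0, 0, 0, 6.5, 0, 0, 0, 6.5],
  fingers=52,
)

```text
time: 40.88
ee_pos: [0.4241, 0.4234, 0.2056]
eef_rot: [0.381, 0.925, 0.0, -0.0]
ft_force: [-0.9, 0.3, 0.4]
width: 0.0452
grip_force: 0.0
```

Request:
arm_command(
  moves=[0, 0, 0, 6.5, 0, 0, 0, 6.5, 0, 0, 0, 6.5, 0, 0, 0, 6.5, 0, 0, 0, 6.5, 0, 0, 0, 6.5, 0, 0, 0, 6.5, 0, 0, 0, 2, 0, 0, 0, 0, 0, 0, 0, 0],
)

```text
time: 41.72
ee_pos: [0.424, 0.4235, 0.2056]
eef_rot: [0.719, 0.695, -0.0, -0.0]
ft_force: [-0.1, 0.4, 0.4]
width: 0.0452
grip_force: 0.0
```

```bash
python3 - <<'E'
from h import *
import pickle
print(tool()[0],yaw(),r.read_state()['joint_positions'][6])
w=r.camera_info("wrist");im=r.camera("wrist")[:,:,::-1];pickle.dump((w,im),open("w5.pkl","wb"))
print(proj(w,[[.4246,.4503,.003],[.4246,.4233,.014]]))
im2=r.camera("side")[:,:,::-1]
s=r.camera_info("side");print(proj(s,[[.4246,.4503,.003],[.4246,.33,.01]]))
c=np.zeros((420,780,3),np.uint8);c[:,:560]=im;c[:220,560:]=cv2.resize(im2[130:185,200:255],(220,220),interpolation=cv2.INTER_CUBIC)
cv2.imwrite("pics/w5.png",c)
E
```

```text
[0.42403679 0.42353973 0.20563001] -1.868084824961886 -0.7211171965162134
[[282.35392294 156.59697733]
 [283.16051195 184.37796519]]
[[229.31046857 154.17284222]
 [232.56139178 176.98965176]]
```

View pics/w5.png

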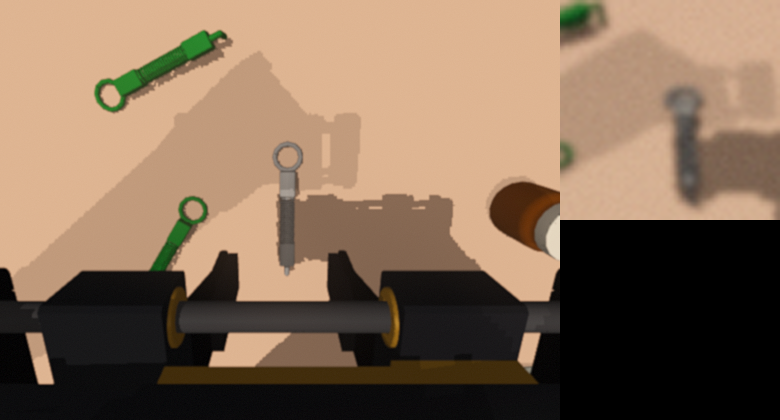

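Both views agree: the eye at (288,157) puts the eye fitting at x≈0.4285, y≈0.4233. Shift 0.45 cm, descend and grasp gently.

Request:
arm_command(
  moves=[0, 0.45, 3, 0, 0, 0, 4, 0, 0, 0, 4, 0, 0, 0, 4, 0, 0, 0, 3, 0, 0, 0, 1.5, 0, 0, 0, 0.65, 0, 0, 0, 0, 0, 0, 0, 0, 0],
)

```text
time: 42.57
ee_pos: [0.4292, 0.4238, 0.0052]
eef_rot: [0.719, 0.695, 0.001, -0.0]
ft_force: [0.2, -0.5, -0.1]
width: 0.0454
grip_force: 0.0
```

Request:
arm_command(
  moves=[0, 0, 0, 0, 0, 0, 0, 0, 0, 0, 0, 0, 0, 0, 0, 0, 0, 0, 0, 0, 0, 0, 0, 0],
  fingers=0,
  squeeze=5,
)

```text
time: 43.07
ee_pos: [0.4287, 0.4237, 0.0045]
eef_rot: [0.719, 0.695, 0.0, -0.0]
ft_force: [-0.6, 0.4, 1.6]
width: 0.0156
grip_force: 5.0
```

Request:
arm_command(
  moves=[0, 0, 0, 0, 0, 0, 0, 0, 0, 0, -0.3, 0, 0, 0, -0.5, 0, 0, 0, -0.5, 0, 0, 0, -0.5, 0, 0, 0, -0.2, 0, 0, 0, 0, 0],
)

```text
time: 43.73
ee_pos: [0.4289, 0.4239, 0.0251]
eef_rot: [0.719, 0.695, 0.001, -0.0]
ft_force: [-0.1, -0.3, -0.6]
width: 0.016
grip_force: 5.0
```

```bash
python3 - <<'E'
from h import *
s=r.read_state();print(tool()[0],yaw(),s['width'],s['grip_force'],s['ft_force'])
im2=r.camera("side")[:,:,::-1];cv2.imwrite("pics/s5.png",cv2.resize(im2[120:200,190:270],None,fx=6,fy=6,interpolation=cv2.INTER_CUBIC))
im=r.camera("wrist")[:,:,::-1];cv2.imwrite("pics/w6.png",im)
c=np.zeros((480,780,3),np.uint8);c[:,:480]=cv2.imread("pics/s5.png");c[:300,480:]=im[60:360:1,130:430];cv2.imwrite("pics/c6.png",c)
E
```

```text
[0.42890986 0.42386108 0.02505685] -1.9509950662614262 0.01596643702629993 4.9999453872442245 [-0.1307124  -0.3397884  -0.61857817]
```

View pics/c6.png

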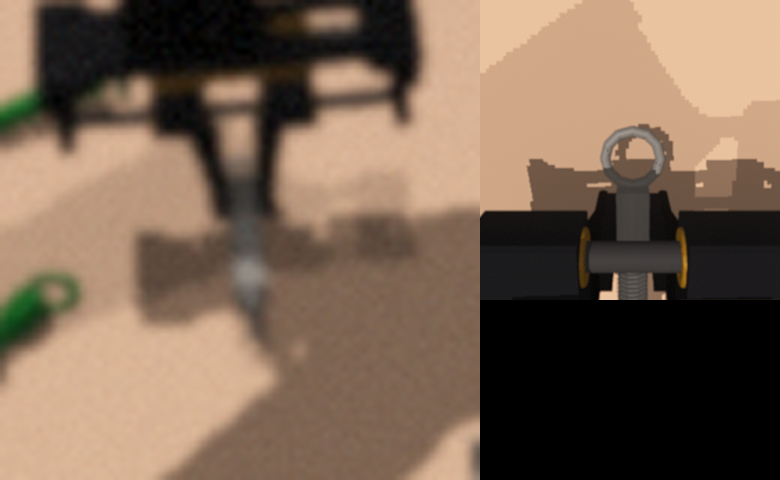

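```bash
cat >> h.py <<'E'
def spring_pts(phi,c=None,off=.0073):  # eye-up pitch deg; eye fitting held dx=0 -> tip, eye
    p,M=tool(); a=M[:,0]*1.; f=np.radians(phi); ax=np.cos(f)*a+np.sin(f)*np.array([0,0,1]); up=np.cos(f)*np.array([0,0,1])-np.sin(f)*a
    c=p+[0,0,off]; return c-.099*ax-.019*up, c+.027*ax-.007*up
E
python3 - <<'E'
from h import *
w=r.camera_info("wrist");s=r.camera_info("side")
for ph in(-5,0,8):
    t,e=spring_pts(ph);print(ph,"tip",t.round(4),"side",proj(s,t)[0].round(1),"eye wrist",proj(w,e)[0].round(1),"side",proj(s,e)[0].round(1))
E
```

```text
-5 tip [0.4252 0.3233 0.0213] side [232.7 175.5] eye wrist [282.5 218.2] side [230.4 149.3]
0 tip [0.4252 0.3246 0.0126] side [232.9 177.5] eye wrist [282.5 218.3] side [230.3 148.5]
8 tip [ 0.4253  0.3282 -0.001 ] side [233.1 180.1] eye wrist [282.5 219.4] side [230.2 147.4]
```

The spring is held by the eye fitting and the eye is in view at wrist pixel (283,217). The tilt is unclear, so I'll loosen the grip so gravity can lower the hook, and compare side images.

```bash
python3 - <<'E'
from h import *
np.save("sA.npy",np.mean([r.camera("side").astype(float) for _ in range(4)],0))
E
```

Request:
arm_command(
  moves=[0, 0, 0, 0, 0, 0, 0, 0, 0, 0, -0.2, 0, 0, 0, -0.2, 0, 0, 0, -0.2, 0, 0, 0, 0, 0, 0, 0, 0, 0],
  squeeze=3,
)

```text
time: 44.62
ee_pos: [0.4287, 0.4237, 0.0305]
eef_rot: [0.719, 0.695, 0.0, -0.0]
ft_force: [-0.4, -0.1, -0.2]
width: 0.0159
grip_force: 3.0
```

```bash
python3 - <<'E'
from h import *
B=np.mean([r.camera("side").astype(float) for _ in range(4)],0);A=np.load("sA.npy")
s=r.read_state();print(tool()[0],s['width'],s['grip_force'],s['ft_force'])
sc=r.camera_info("side")
for ph in(-5,0,5,10):
    t,e=spring_pts(ph);print(ph,"tip",t.round(4),proj(sc,t)[0].round(1))
for n,I in(("A",A),("B",B)):
    print(n);print(I[166:186,228:241].mean(2).astype(int))
E
```

```text
[0.42866516 0.42369108 0.03035237] 0.015754414980300967 3.0004089698195457 [-0.12044695  0.76857457 -1.00814108]
-5 tip [0.4253 0.3235 0.0273] [232.5 174. ]
0 tip [0.4253 0.3247 0.0186] [232.7 175.9]
5 tip [0.4254 0.3268 0.0101] [232.9 177.6]
10 tip [0.4255 0.3295 0.0017] [233.1 179.1]
A
[[108 122 135 140 136 124 107  94  91  92  94  96 100]
 [106 116 126 129 124 116 105  99 100  99 101 102 101]
 [ 96 101 108 111 106  97  95  99 100 102 102 103 103]
 [ 94  87  88  94  90  80  85  95 100 102 104 101 103]
 [101  87  80  86  79  74  83  96 100 103 102 101 101]
 [123 101  86  79  74  75  84  97 101 103 104 103 101]
 [148 126 103  87  76  79  90  99 101 103 103 103 104]
 [165 147 122  98  80  82  91 100 101 103 102 104 103]
 [172 158 137 109  83  81  90 101 104 102 103 103 103]
 [176 163 145 115  88  83  91 100 103 102 101 103 105]
 [177 166 151 126 104  92  94  99 103 103 104 110 109]
 [178 168 157 141 124 108  99 100 101 105 112 121 119]
 [178 174 164 151 135 117 104 104 103 107 114 128 125]
 [181 179 171 159 145 128 119 111 109 110 117 120 116]
 [181 181 177 169 158 152 139 123 114 115
[... 692 characters left out ...]
09 106  93  85  93  99 104 102 103 103]
 [170 146 122 117 113  96  87  93 101 107 110 109 105]
 [175 157 136 125 110  93  86  95 104 116 129 122 108]
 [176 164 147 125  98  83  82  94 108 131 146 141 120]
 [178 169 151 122  89  77  84  96 111 134 154 154 136]
 [180 174 159 130  94  79  88 104 117 137 157 165 150]
 [182 178 168 144 111  95 102 120 137 154 165 165 148]
 [182 180 175 158 139 124 122 139 160 168 167 153 135]
 [181 182 179 172 162 152 147 156 169 169 154 134 116]
 [183 182 180 180 177 171 166 164 163 153 134 115 106]
 [182 184 182 183 180 177 169 157 143 131 115 104 104]
 [183 182 182 181 179 171 155 135 119 111 103 103 102]
 [183 180 181 179 170 155 133 115 107 104 102 103 103]]
```

At 3 N the hook pivoted down to the table, so the eye end is now up by about 10°, which is the tilt I want. I'll lock it with a firm squeeze and carry it to a viewing pose beyond the hole.

Request:
arm_command(
  moves=[0, 0, 0, 0, 0, 0, 0, 0, 0, 0, 0, 0, 0, 0, -1, 0, 0, 0, -2.5, 0, 0, 0, -3.5, 0, 0, 0, -3.5, 0, 0, 0, -3.5, -4.6, 0, 0, -3, -4.6, 0, 0, 0, 0],
  squeeze=30,
)

```text
time: 45.65
ee_pos: [0.431, 0.4248, 0.2074]
eef_rot: [0.66, 0.752, 0.005, -0.0]
ft_force: [0.8, 0.7, -1.1]
width: 0.0158
grip_force: 30.0
```

```bash
python3 - <<'E'
from h import *
print(tool()[0],yaw(),delta(cw(-.13,-.325,.2)))
B=np.mean([r.camera("side").astype(float) for _ in range(3)],0);np.save("sC.npy",B)
sc=r.camera_info("side")
for ph in(5,8,11,14):
    t,e=spring_pts(ph);print(ph,"tip",t.round(4),proj(sc,t)[0].round(1))
u,v=proj(sc,spring_pts(10)[0])[0].astype(int);print(u-6,v-10);print(B[v-10:v+8,u-6:u+7].mean(2).astype(int))
E
```

```text
[0.43098291 0.42477975 0.20744177] 7.472525232771542 (array([-57.66,   1.38,   0.37]), 0)
5 tip [0.4405 0.327  0.1799] [233.7 130.5]
8 tip [0.4403 0.3286 0.1748] [233.7 131.7]
11 tip [0.4401 0.3304 0.1699] [233.7 132.8]
14 tip [0.4398 0.3325 0.165 ] [233.6 133.7]
227 122
[[166 145 114  88  74  73  77  98 134 162 174 178 178]
 [172 151 120  89  73  71  74  92 129 160 174 179 178]
 [174 159 131  98  76  71  72  93 131 161 175 178 179]
 [177 166 142 112  92  83  82  98 138 165 176 177 179]
 [177 174 154 133 117 103  93 109 145 168 178 178 178]
 [178 174 165 156 142 121 103 116 150 171 177 177 178]
 [177 176 173 170 158 133 109 119 151 172 176 177 178]
 [178 177 177 175 165 138 110 120 151 171 175 178 179]
 [177 179 180 177 170 146 116 125 153 172 178 177 180]
 [177 177 177 176 169 151 130 136 160 174 177 177 179]
 [178 178 178 178 173 162 150 156 168 176 179 176 179]
 [178 179 178 178 175 170 168 168 172 176 178 178 178]
 [178 178 178 178 178 177 176 177 178 178 178 178 178]
 [180 179 178 178 177 178 178 179 178 179 178 179 178]
 [178 178 177 178 176 178 178 179 177 180 177 178 179]
 [177 178 177 177 178 179 178 177 177 179 178 179 178]
 [176 176 178 176 179 178 177 177 178 178 178 176 178]
 [176 175 178 179 178 177 177 179 179 177 179 179 177]]
```

Request:
arm_command(
  moves=[-2.5, 0.1, 0, 0, -3.6, 0.1, 0, 0, -3.6, 0.1, 0, 0, -3.6, 0.1, 0, 0, -3.6, 0.1, 0, 0, -3.6, 0.1, 0, 0, -3.6, 0.1, 0, 0, -3.6, 0.1, 0, 0, -3.6, 0.1, 0, 0, -3.6, 0.1, 0, 0, -3.6, 0.1, 0, 0, -3.6, 0.1, 0, 0],
)

```text
time: 46.8
ee_pos: [0.4925, 0.0056, 0.199]
eef_rot: [0.661, 0.75, -0.001, -0.001]
ft_force: [0.8, 0.3, -1.3]
width: 0.0156
grip_force: 30.0
```

Request:
arm_command(
  moves=[-3.6, 0.1, 0, 0, -3.6, 0.1, 0, 0, -3.6, 0, 0, 0, -2.6, 0, 0, 0, -1.8, 0, 0, 0, 0, 0, 0, 0, 0, 0, 0, 0],
)

```text
time: 47.38
ee_pos: [0.5137, -0.1441, 0.199]
eef_rot: [0.662, 0.749, -0.001, -0.001]
ft_force: [-0.8, 0.5, -0.9]
width: 0.0158
grip_force: 30.0
```

```bash
python3 - <<'E'
from h import *
import pickle
print(tool()[0],yaw())
w=r.camera_info("wrist");im=r.camera("wrist")[:,:,::-1];pickle.dump((w,im),open("w7.pkl","wb"))
h,p=proj(w,[[.5092,-.0554,.042],[.4887,.1098,.057]]);print(h,p,proj(w,spring_pts(9)[1]))
g=cv2.cvtColor(im,cv2.COLOR_BGR2GRAY)
x,y=h.astype(int);print(x-14,y-14);print(g[y-14:y+15,x-14:x+15])
x,y=p.astype(int);print(x-14,y-14);print(g[y-14:y+15,x-14:x+15])
E
```

```text
[ 0.5136904  -0.1440883   0.19897076] 7.0494434564012005
[290.92687871  92.6812616 ] [ 293.35274236 -166.45144702] [[283.71022029 217.2731966 ]]
276 78
[[192 193 192 192 192 192 193 191 192 191 191 190 191 191 190 189 190 190
  190 189 190 189 188 189 189 187 187 189 197]
 [192 190 192 191 190 193 191 191 190 192 190 191 190 190 191 191 190 190
  190 188 188 188 188 189 189 188 188 188 194]
 [189 190 190 189 191 188 190 188 189 189 188 188 188 188 188 188 189 188
  188 187 189 188 187 187 188 186 187 185 188]
 [186 186 188 187 187 186 185 185 186 185 187 186 184 186 183 184 184 183
  184 185 184 183 184 183 185 183 184 183 183]
 [186 186 186 185 185 185 185 185 185 184 185 183 184 183 184 184 183 183
  182 183 182 183 183 181 182 181 182 182 180]
 [187 187 187 187 186 187 186 186 187 185 185 184 185 185 185 184 184 184
  184 185 184 184 184 183 183 184 183 182 182]
 [188 188 187 187 187 187 186 186 187 186 187 187 186 187 186 186 185 183
  184 184 183 185 185 184 185 183 184 184 182]
 [188 187 187 186 186 187 186 187 186 187 187 188 187 186 183 178 174 169
  170 172 174 178 184 186 1
[... 5380 characters left out ...]
 75  75  73  74  74  75  74  74  71  72  74  74
   73  72  60  38  22  20  22  21  21  21  24]
 [ 75  75  76  76  73  74  74  75  76  73  74  75  74  75  74  73  73  74
   72  70  57  34  23  21  20  21  22  23  23]
 [ 73  76  78  75  76  76  75  74  74  74  75  74  74  73  74  73  74  74
   73  69  56  33  23  18  21  22  21  21  20]
 [ 75  76  77  76  76  74  75  73  74  75  76  74  74  74  75  73  72  74
   74  68  56  33  24  21  22  21  20  24  21]
 [ 75  76  77  74  75  74  75  74  73  74  75  73  73  72  73  74  74  72
   73  68  54  33  22  21  21  20  21  20  19]
 [ 74  75  77  76  74  74  75  74  75  74  74  74  73  72  73  72  74  73
   74  67  50  32  21  18  19  21  20  21  21]]
```

```bash
python3 - <<'E'
from h import *
import pickle
w,im=pickle.load(open("w7.pkl","rb"))
g=cv2.cvtColor(im,cv2.COLOR_BGR2GRAY)
m=(g[80:110,278:310]<145).astype(np.uint8);n,l,st,ce=cv2.connectedComponentsWithStats(m);k=1+st[1:,4].argmax();u,v=ce[k]+[278,80]
print(u,v,st[k]); H=pix(w,u,v,.042);print("hole",H)
# eye ring centre
R_=im[190:245,255:312];cv2.imwrite("pics/ring.png",R_)
c=cv2.HoughCircles(cv2.cvtColor(R_,cv2.COLOR_BGR2GRAY),cv2.HOUGH_GRADIENT,1,10,param1=80,param2=12,minRadius=10,maxRadius=26);print(c[0][:3]+[255,190,0] if c is not None else None)
t,e=spring_pts(9);p=tool()[0]
tgt=p+(H-t);tgt[2]=p[2]-(t[2]-.052);print("tip",t,"TCP",tgt,delta(tgt,7.1))
E
```

```text
293.29756097560977 94.13170731707316 [  8   6  16  17 205]
hole [ 0.51138448 -0.05632145  0.042     ]
[[282.5        215.5         23.20000076]
 [291.5        210.5         19.89999962]
 [288.5        223.5         18.79999924]]
tip [ 0.52588026 -0.23684143  0.17215444] TCP [0.49953553 0.0377441  0.07897405] (array([18.09,  0.85, 12.02]), np.float64(0.08))
```

Request:
arm_command(
  moves=[2.5, 0.1, 0, 0, 3, 0.15, 0, 0, 3, 0.15, 0, 0, 3, 0.15, 0, 0, 3, 0.15, 0, 0, 2.5, 0.15, 0, 0, 1.1, 0, 2, 0, 0, 0, 3.5, 0, 0, 0, 3.5, 0, 0, 0, 2, 0, 0, 0, 1, 0, 0, 0, 0, 0],
)

```text
time: 48.43
ee_pos: [0.4986, 0.0383, 0.0783]
eef_rot: [0.66, 0.751, -0.002, -0.001]
ft_force: [0.2, 0.2, -1.6]
width: 0.016
grip_force: 30.0
```

```bash
python3 - <<'E'
from h import *
t,e=spring_pts(9);print(tool()[0],yaw(),"tip",t,(t-[.51138,-.05632,.042])*1000,r.read_state()['ft_force'])
sc=r.camera_info("side");tc=r.camera_info("top")
H=[.51138,-.05632,.042]
print("side tip/hole",proj(sc,t),proj(sc,H),"top",proj(tc,t),proj(tc,H))
a=r.camera("side")[:,:,::-1];b=r.camera("top")[:,:,::-1]
u,v=proj(sc,H)[0].astype(int);u2,v2=proj(tc,H)[0].astype(int);print(u-25,v-25,u2-25,v2-20)
c=np.hstack([cv2.resize(a[v-25:v+15,u-25:u+25],(375,300),interpolation=cv2.INTER_CUBIC),cv2.resize(b[v2-20:v2+20,u2-25:u2+25],(375,300),interpolation=cv2.INTER_CUBIC)])
cv2.imwrite("pics/c7.png",c)
E
```

```text
[0.49857805 0.03828058 0.07834637] 7.32903729960888 tip [ 0.51067289 -0.05575363  0.05147839] [-0.70711272  0.56636518  9.47838625] [ 0.17372355  0.19420011 -1.64926669]
side tip/hole [[280.46939627 261.96350251]] [[280.83307077 264.5788726 ]] top [[314.16227767 213.05244828]] [[313.99625801 213.23401462]]
255 239 288 193
```

Request:
arm_command(
  moves=[-0.05, 0.05, 0.4, 0, 0, 0, 0.4, 0, 0, 0, 0.3, 0, 0, 0, 0, 0, 0, 0, 0, 0],
)

```text
time: 48.95
ee_pos: [0.501, 0.037, 0.0693]
eef_rot: [0.661, 0.75, 0.0, -0.0]
ft_force: [0.6, 0.1, -1.4]
width: 0.0153
grip_force: 30.0
```

Request:
arm_command(
  moves=[0, 0, 0.2, 0, 0, 0, 0.2, 0, 0, 0, 0, 0, 0, 0, 0, 0],
)

```text
time: 49.28
ee_pos: [0.5009, 0.037, 0.0651]
eef_rot: [0.661, 0.75, -0.0, -0.0]
ft_force: [0.9, -0.3, -1.5]
width: 0.0158
grip_force: 30.0
```

Request:
arm_command(
  moves=[0, -0.1, 0.2, 0, 0, 0, 0.2, 0, 0, 0, 0.1, 0, 0, 0, 0, 0, 0, 0, 0, 0],
)

```text
time: 49.7
ee_pos: [0.4999, 0.0369, 0.0601]
eef_rot: [0.661, 0.75, -0.0, -0.0]
ft_force: [-0.3, 0.8, -1.2]
width: 0.0158
grip_force: 30.0
```

```bash
python3 - <<'E'
from h import *
for ph in(7,9,11):
    t,e=spring_pts(ph);print("tip",t,(t-[.51138,-.05632,.042])*1000)
print(tool()[0],e,r.read_state()['ft_force'])
E
```

```text
tip [ 0.5120108  -0.05830124  0.03652616] [ 0.63079999 -1.98123917 -5.4738393 ]
tip [ 0.51186734 -0.05717266  0.03319652] [ 0.48733884 -0.85266017 -8.80348404]
tip [ 0.51170931 -0.05592949  0.0299086 ] [  0.32931166   0.39050677 -12.09139628]
[0.49991176 0.0368794  0.06014993] [0.49640113 0.06449676 0.06573048] [-0.27794173  0.75816068 -1.18259907]
```

Request:
arm_command(
  moves=[0.3, 0, 0, 0, 0.3, 0, -0.05, 0, 0.3, 0, -0.05, 0, 0.3, 0, -0.05, 0, 0, 0, 0, 0, 0, 0, 0, 0],
  squeeze=45,
)

```text
time: 50.2
ee_pos: [0.4984, 0.0487, 0.0617]
eef_rot: [0.661, 0.75, -0.0, 0.0]
ft_force: [0.9, -3.4, -3.4]
width: 0.0158
grip_force: 45.0
```

Request:
arm_command(
  moves=[0.3, 0, -0.05, 0, 0.3, 0, -0.05, 0, 0.3, 0, -0.05, 0, 0, 0, 0, 0, 0, 0, 0, 0],
)

```text
time: 50.62
ee_pos: [0.4973, 0.0577, 0.0632]
eef_rot: [0.661, 0.75, -0.0, 0.0]
ft_force: [0.7, -5.5, -3.1]
width: 0.0156
grip_force: 45.0
```

Request:
arm_command(
  moves=[0.3, 0, -0.05, 0, 0.3, 0, -0.05, 0, 0.3, 0, -0.05, 0, 0.3, 0, -0.05, 0, 0.3, 0, -0.05, 0, 0.3, -0.05, -0.05, 0, 0.3, -0.05, -0.05, 0, 0.3, -0.05, -0.05, 0, 0.2, 0, 0, 0, 0, 0, 0, 0, 0, 0, 0, 0],
)

```text
time: 51.53
ee_pos: [0.493, 0.0817, 0.0673]
eef_rot: [0.661, 0.75, -0.0, 0.001]
ft_force: [3.7, -10.3, -2.9]
width: 0.0156
grip_force: 45.1
```

```bash
python3 - <<'E'
from h import *
import pickle
s=r.read_state();print(tool()[0],yaw(),s['ft_force'],s['width'])
w=r.camera_info("wrist");im=r.camera("wrist")[:,:,::-1];pickle.dump((w,im),open("w8.pkl","wb"))
e=spring_pts(9)[1];print(e)
print(proj(w,e),proj(w,[[.489,.1095,.057],[.489,.1095,.042]]))
u,v=proj(w,e)[0].astype(int);print(u-50,v-50)
a=cv2.resize(im[v-50:v+40,u-50:u+50],(600,540),interpolation=cv2.INTER_CUBIC);cv2.imwrite("pics/c8.png",a)
E
```

```text
[0.49300872 0.08174747 0.06728103] 7.214228734144215 [  3.65234719 -10.31152117  -2.94380957] 0.015589358713312964
[0.48950941 0.10919398 0.07179861]
[[282.80907924 219.82736197]] [[281.88442057 209.84975482]
 [281.9366492  201.85186578]]
232 169
```

View pics/c8.png

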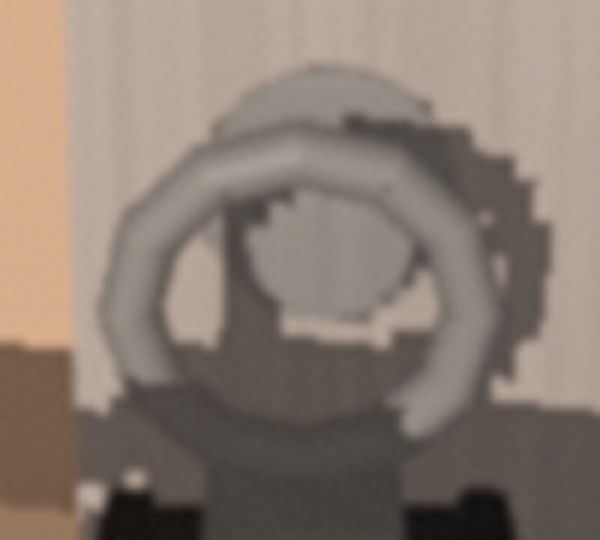

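The ring centre is at crop (299,298) and the post head centre at (322,192). Computing the remaining shift.

```bash
python3 - <<'E'
from h import *
import pickle
w,_=pickle.load(open("w8.pkl","rb"))
P=pix(w,232+322/6,169+192/6,.057);
for z in(.069,.0718): 
    E=pix(w,232+299/6,169+298/6,z);print(P,E,tool()[1].T@(P-E)*100)
E
```

```text
[0.490315   0.11442823 0.057     ] [0.48909111 0.10877384 0.069     ] [0.5482666  0.19145835 1.19893586]
[0.490315   0.11442823 0.057     ] [0.48897751 0.10971124 0.0718    ] [0.45445792 0.19077338 1.47914236]
```

Request:
arm_command(
  moves=[0.25, 0.1, 0, 0, 0.3, 0.1, 0, 0, 0, 0, 0, 0, 0, 0, 0.3, 0, 0, 0, 0.3, 0, 0, 0, 0.2, 0, 0, 0, 0, 0, 0, 0, 0, 0],
)

```text
time: 52.25
ee_pos: [0.494, 0.0866, 0.0592]
eef_rot: [0.662, 0.75, -0.001, 0.001]
ft_force: [2.0, -12.0, -0.6]
width: 0.0157
grip_force: 45.0
```

Request:
arm_command(
  moves=[0, 0, 0.2, 0, 0, 0, 0.2, 0, 0, 0, 0, 0, 0, 0, 0, 0],
)

```text
time: 52.58
ee_pos: [0.4941, 0.0868, 0.0552]
eef_rot: [0.662, 0.75, -0.001, 0.001]
ft_force: [1.5, -11.1, 0.5]
width: 0.0155
grip_force: 45.0
```

Request:
arm_command(
  moves=[0, 0, 0.2, 0, 0, 0, 0.2, 0, 0, 0, 0, 0, 0, 0, 0, 0],
)

```text
time: 52.92
ee_pos: [0.4941, 0.0868, 0.0513]
eef_rot: [0.662, 0.75, -0.001, 0.001]
ft_force: [1.0, -11.7, 0.8]
width: 0.0156
grip_force: 45.0
```

Request:
arm_command(
  moves=[0, 0, 0.2, 0, 0, 0, 0.2, 0, 0, 0, 0, 0, 0, 0, 0, 0],
)

```text
time: 53.25
ee_pos: [0.4942, 0.0869, 0.0473]
eef_rot: [0.662, 0.75, -0.001, 0.001]
ft_force: [1.0, -10.8, 0.2]
width: 0.0156
grip_force: 45.0
```

```bash
python3 - <<'E'
from h import *
s=r.read_state();print(tool()[0],s['ft_force'],s['torque'])
w=r.camera_info("wrist");im=r.camera("wrist")[:,:,::-1];cv2.imwrite("pics/w9.png",im)
P=[.4903,.1144,.057];print(proj(w,P))
g=cv2.cvtColor(im,cv2.COLOR_BGR2GRAY)
u,v=proj(w,P)[0].astype(int);print(u-46,v-40);print(g[v-40:v+50:3,u-46:u+48:3])
E
```

```text
[0.49419643 0.08687993 0.04732369] [  0.99309984 -10.7877131    0.15793838] [-2.96242616 -0.2453838  -0.03221323]
[[281.85095395 223.22960496]]
235 183
[[179 174 176 168 173 174 173 173 171 168 169 169 170 173 170 173 172 172
  168 168 170 167 168 168 169 170 167 168 175 174 172 172]
 [178 174 176 169 172 175 172 174 171 168 168 167 170 172 168 175 172 174
  168 168 170 166 167 167 168 172 169 169 173 173 171 171]
 [178 174 177 169 172 174 172 172 171 168 168 168 169 167 147 149 132 150
  165 168 170 167 167 167 169 171 168 167 173 172 173 172]
 [180 174 176 168 171 174 172 172 172 167 165 145 128 121 124 136 137 125
  115 114 126 145 145 168 169 169 167 168 172 173 173 171]
 [178 173 174 169 171 173 172 172 173 157 128 134 143 153 160 160 151 151
  149 141 133 123  90 151 171 171 166 167 171 173 171 171]
 [179 174 174 168 171 173 171 171 159 124 146 158 154 145 136 125 123 132
  140 145 149 145 123 106 112 111 164 168 172 172 170 171]
 [179 173 175 168 169 172 172 160 124 146 152 134 115 113 112  85 143 133
  123 119 126 143 140 124  93 101 158 167 173 172 171 171]
 [181 172 174 170
[... 2342 characters left out ...]
3  22  18  20  31  86  87  84  88]
 [ 94 166 170  90  71  21  20  19  22  21  37  67  69  71  69  72  71  69
   69  68  69  64  22  23  21  20  20  20  84  84  84 109]
 [ 93 163 171  90  49  17  19  20  23  21  37  69  69  72  73  73  72  72
   72  71  70  66  21  20  22  20  19  18  75  85  84  83]
 [ 94 109 109  87  32  16  16  18  20  22  28  69  70  70  73  72  73  73
   72  71  69  65  19  21  20  17  18  16  56  84  83  85]
 [ 95  89  86  86  21  18  17  21  20  17  25  70  68  72  70  72  72  72
   72  71  71  64  17  19  22  20  19  19  39  84  83  84]
 [ 65  83  87  70  16  18  16  19  20  17  26  69  69  72  70  74  71  73
   71  72  70  63  20  21  18  19  18  16  19  81  82  72]]
```

Request:
arm_command(
  moves=[0, 0, 0.15, 0, 0, 0, 0.15, 0, 0, 0, 0, 0, 0, 0, 0, 0],
)

```text
time: 53.63
ee_pos: [0.4943, 0.0869, 0.0444]
eef_rot: [0.662, 0.75, -0.001, 0.001]
ft_force: [1.3, -10.9, 1.5]
width: 0.0155
grip_force: 45.0
```

Request:
arm_command(
  moves=[-0.15, 0, 0, 0, -0.15, 0, 0, 0, 0, 0, 0, 0, 0, 0, 0, 0],
)

```text
time: 53.97
ee_pos: [0.4947, 0.0841, 0.0445]
eef_rot: [0.662, 0.75, -0.001, 0.001]
ft_force: [0.1, -10.0, 1.6]
width: 0.0158
grip_force: 45.0
```

Request:
arm_command(
  moves=[-0.15, 0, 0, 0, -0.15, 0, 0, 0, 0, 0, 0, 0],
)

```text
time: 54.22
ee_pos: [0.495, 0.081, 0.0445]
eef_rot: [0.662, 0.75, -0.001, 0.001]
ft_force: [0.7, -10.1, 2.7]
width: 0.0154
grip_force: 45.0
```

Request:
arm_command(
  moves=[-0.15, 0, 0, 0, -0.15, 0, 0, 0, 0, 0, 0, 0],
)

```text
time: 54.47
ee_pos: [0.4953, 0.0788, 0.0445]
eef_rot: [0.661, 0.75, -0.0, 0.001]
ft_force: [-0.9, -8.5, 1.1]
width: 0.0155
grip_force: 45.0
```

Request:
arm_command(
  moves=[-0.15, 0, 0, 0, -0.15, 0, 0, 0, 0, 0, 0, 0],
)

```text
time: 54.72
ee_pos: [0.4954, 0.0784, 0.0444]
eef_rot: [0.661, 0.751, 0.001, -0.001]
ft_force: [-2.3, 2.1, 3.6]
width: 0.0153
grip_force: 45.0
```

The eye has caught on the post: force fell to about zero and motion stalled. Releasing.

Request:
arm_command(
  moves=[0.1, 0, 0, 0, 0, 0, 0, 0],
)

```text
time: 54.88
ee_pos: [0.4954, 0.0785, 0.0444]
eef_rot: [0.661, 0.751, 0.0, 0.0]
ft_force: [-1.5, -0.6, 3.6]
width: 0.0154
grip_force: 45.0
```

Request:
arm_command(
  moves=[0, 0, 0, 0, 0, 0, 0, 0, 0, 0, 0, 0, 0, 0, -1, 0, 0, 0, -3, 0, 0, 0, -3.5, 0, 0, 0, 0, 0, 0, 0, 0, 0],
  fingers=35,
)

```text
time: 55.55
ee_pos: [0.4964, 0.0786, 0.1213]
eef_rot: [0.661, 0.75, 0.002, 0.0]
ft_force: [0.2, 0.1, -0.6]
width: 0.0304
grip_force: 0.0
```

```bash
python3 - <<'E'
from h import *
import pickle
s=r.read_state();print(tool()[0],s['ft_force'],s['width'])
w=r.camera_info("wrist");im=r.camera("wrist")[:,:,::-1];pickle.dump((w,im),open("w10.pkl","wb"));cv2.imwrite("pics/w10.png",im)
# eye ring outline vs height: expected ring centre for eye on shank
P=np.array([.4903,.1144,.057]);ey=np.array([-.1236,.9923,0])
for z in(.045,.05,.057): 
    c=P-ey*.006; c[2]=z; q=[c+.016*np.array([np.cos(a),np.sin(a),0]) for a in np.linspace(0,6.28,24)]; pr=proj(w,q); print(z,proj(w,c).round(1),pr.min(0).round(1),pr.max(0).round(1))
print(proj(w,P))
g=cv2.cvtColor(im,cv2.COLOR_BGR2GRAY);u,v=proj(w,P)[0].astype(int);print(u-34,v-30);print(g[v-30:v+44:2,u-34:u+36:2])
E
```

```text
[0.49640662 0.07864896 0.12128514] [ 0.19035536  0.14277816 -0.57137958] 0.030367912671596053
0.045 [[280.2 179. ]] [257.  155.9] [303.1 201.2]
0.05 [[280.1 180.6]] [256.5 157. ] [303.5 203.2]
0.057 [[280.1 182.8]] [255.8 158.6] [304.2 206. ]
[[280.1090722  173.82484468]]
246 143
[[176 171 174 ... 171 169 170]
 [176 172 173 ... 170 168 170]
 [177 173 173 ... 169 168 170]
 ...
 [137 171 166 ... 160 160 160]
 [113 166 168 ... 159 160 161]
 [ 96 155 168 ... 159 160 161]]
```

Request:
arm_command(
  moves=[0, 0, 0, 0, 0, 0, 0, 0, 0, 0, 0, 0, 0, 0, 0, 0, 0, 0, 2, 0, 0, 0, 2, 0, 0, 0, 1.5, 0, 0, 0, 0, 0, 0, 0, 0, 0],
  fingers=0,
)

```text
time: 56.35
ee_pos: [0.4948, 0.0776, 0.0639]
eef_rot: [0.661, 0.75, -0.001, -0.0]
ft_force: [0.6, -0.0, 0.2]
width: 0.0006
grip_force: 0.0
```

Request:
arm_command(
  moves=[0, 0, 0.2, 0, 0, 0, 0.2, 0, 0, 0, 0, 0, 0, 0, 0, 0],
)

```text
time: 56.68
ee_pos: [0.4955, 0.0783, 0.0607]
eef_rot: [0.661, 0.75, 0.0, 0.0]
ft_force: [0.4, 0.9, -0.2]
width: 0.0003
grip_force: 0.0
```

Request:
arm_command(
  moves=[0, 0, 0.15, 0, 0, 0, 0.15, 0, 0, 0, 0, 0, 0, 0, 0, 0],
)

```text
time: 57.02
ee_pos: [0.4952, 0.0781, 0.0572]
eef_rot: [0.661, 0.75, -0.0, -0.0]
ft_force: [-0.4, -0.4, 0.1]
width: 0.0007
grip_force: 0.0
```

Request:
arm_command(
  moves=[0, 0, 0.15, 0, 0, 0, 0.15, 0, 0, 0, 0, 0, 0, 0, 0, 0],
)

```text
time: 57.35
ee_pos: [0.4955, 0.0782, 0.0563]
eef_rot: [0.661, 0.75, 0.0, -0.001]
ft_force: [-14.9, -1.4, 37.9]
width: 0.0006
grip_force: 19.2
```

Request:
arm_command(
  moves=[0, 0, -1, 0, 0, 0, -3, 0, 0, 0, -4, 0, 0, 0, -4, 0, 0, 0, -3, 0, 3, -3, -1, 0, 3, -3, 0, 0, 3, -3, 0, 0, 3, -3, 0, 0, 3, -2, 0, 0, 3, -2, 0, 0, 0, 0, 0, 0],
)

```text
time: 58.35
ee_pos: [0.3142, 0.2371, 0.2133]
eef_rot: [0.658, 0.753, 0.0, -0.001]
ft_force: [-0.9, -0.3, -0.5]
width: 0.0007
grip_force: 0.0
```

```bash
python3 - <<'E'
from h import *
print(tool()[0])
ref=cv2.imread("pics/c4.png")[300:,:420].astype(float).mean(2)
b=cv2.resize(np.ascontiguousarray(r.camera("top")[150:250,205:345,::-1]),(420,300),interpolation=cv2.INTER_CUBIC).astype(float).mean(2)
e=lambda x:cv2.Canny(cv2.GaussianBlur(x.astype(np.uint8),(5,5),0),15,40)
def show(x):
    for row in cv2.resize((e(x)>0).astype(np.float32),(105,50),interpolation=cv2.INTER_AREA): print(''.join('#' if k>.12 else '.' for k in row))
show(ref);print();show(b)
E
```

```text
[0.31415424 0.23712215 0.21334252]
..####...............##############......................................................................
.#....###................................................................................................
#........##..............................................................................................
..........##.............................................................................................
............#............................................................................................
.............##..........................................................................................
..............##..............................................................###........................
................#....................................................##..##...#.#........................
................##...................................#.#..##############....#.#.#........................
..................##....................########..###.###......#############.####........................
.....
[... 8835 characters left out ...]
.......................##.......................................
.......#.###......................................................##.....................................
.......#.#.#........................................................###..................................
.......#####...........................................................##................................
......##.................................................................##..............................
......#....................................................................###...........................
......#......................................................................###.........................
```

The edge maps show the tins and gate unchanged, with the spring now running from the ear hole to the post. Handing in.

```bash
python3 -c "
from bench import r
print(r.close_job())"
```

```text
the job is handed in; nothing more can be done
None
```

I packed the three tins (there was no fourth) snug in a row from the far-left corner, shut the gate, and hooked the spring from the ear hole over the post. The job is handed in, but with my 14 pictures used I confirmed the seated spring only by touch and edge maps. I never touched the jar, spatula or plastic box.

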